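Lock the levelling studs and snap the drum cover shut

TASK

Make the clock drum on the mounting board ready to hang: on every levelling stud that is fitted, run the upper nut down clockwise onto the nut below it and tighten it there until it is locked fast. Lay the snap cover flat on the drum, and once it is on, press each of its four tabs fully home; leave the other things on the shelf where they are.

Things in the scene. Friction and masses are not known exactly. Their poses are not given: they have to be found in the camera images.
- drum: fixed round open aluminium drum in the middle of a fixed wooden mounting board (260 x 380 mm, top 15 mm above the shelf, studs near its corners), outside diameter 140 mm, wall 12 mm (mouth 116 mm), 40 mm high; origin at the centre of its underside, rim 40 mm above it, z up
- cover: loose steel snap cover, 0.35 kg: disc 144 mm across, 9 to 15 mm above the origin, over a tapered step 107 mm across (0 to 9 mm) that enters the drum's mouth with 4.5 mm play. Origin: centre of the step's underside, z up. Glass knob on the axis, 28 mm wide at 33 to 54 mm, top 58 mm, neck 20 mm. Seated at any yaw, the disc lies on the rim, origin 31 mm above the drum's
- nut0_top (a point): centre of the upper face of lock nut 0: hexagon nut 30 mm across flats, 20 mm high, on an upright 12 mm stud that ends 16 mm above it when fully down; x axis square to a pair of flats, z up. Below: fixed first nut, 20 mm across flats, 10 mm high, on a post whose square foot is held in a socket of the board. Three or all four studs are fitted; None if absent
- nut0 (a joint): run-down angle of lock nut 0 in rad, growing as it is turned clockwise seen from above; 8 mm down per turn, turns freely (0.02 N m); at 4.0 it meets the first nut; starts at 0.2 to 1.8. None if absent
- tight0 (a joint): tightening of lock nut 0 in rad: once it has met the first nut, further clockwise turning needs 0.3 N m and counts here, from 0 up to a hard stop at 0.4 (fully tight); it stays where it is left. The nut's whole turn is the sum of both angles. None if absent
- nut1_top (a point): centre of the upper face of lock nut 1: hexagon nut 30 mm across flats, 20 mm high, on an upright 12 mm stud that ends 16 mm above it when fully down; x axis square to a pair of flats, z up. Below: fixed first nut, 20 mm across flats, 10 mm high, on a post whose square foot is held in a socket of the board. Three or all four studs are fitted; None if absent
- nut1 (a joint): run-down angle of lock nut 1 in rad, growing as it is turned clockwise seen from above; 8 mm down per turn, turns freely (0.02 N m); at 4.0 it meets the first nut; starts at 0.2 to 1.8. None if absent
- tight1 (a joint): tightening of lock nut 1 in rad: once it has met the first nut, further clockwise turning needs 0.3 N m and counts here, from 0 up to a hard stop at 0.4 (fully tight); it stays where it is left. The nut's whole turn is the sum of both angles. None if absent
- nut2_top (a point): centre of the upper face of lock nut 2: hexagon nut 30 mm across flats, 20 mm high, on an upright 12 mm stud that ends 16 mm above it when fully down; x axis square to a pair of flats, z up. Below: fixed first nut, 20 mm across flats, 10 mm high, on a post whose square foot is held in a socket of the board. Three or all four studs are fitted; None if absent
- nut2 (a joint): run-down angle of lock nut 2 in rad, growing as it is turned clockwise seen from above; 8 mm down per turn, turns freely (0.02 N m); at 4.0 it meets the first nut; starts at 0.2 to 1.8. None if absent
- tight2 (a joint): tightening of lock nut 2 in rad: once it has met the first nut, further clockwise turning needs 0.3 N m and counts here, from 0 up to a hard stop at 0.4 (fully tight); it stays where it is left. The nut's whole turn is the sum of both angles. None if absent
- nut3_top (a point): centre of the upper face of lock nut 3: hexagon nut 30 mm across flats, 20 mm high, on an upright 12 mm stud that ends 16 mm above it when fully down; x axis square to a pair of flats, z up. Below: fixed first nut, 20 mm across flats, 10 mm high, on a post whose square foot is held in a socket of the board. Three or all four studs are fitted; None if absent
- nut3 (a joint): run-down angle of lock nut 3 in rad, growing as it is turned clockwise seen from above; 8 mm down per turn, turns freely (0.02 N m); at 4.0 it meets the first nut; starts at 0.2 to 1.8. None if absent
- tight3 (a joint): tightening of lock nut 3 in rad: once it has met the first nut, further clockwise turning needs 0.3 N m and counts here, from 0 up to a hard stop at 0.4 (fully tight); it stays where it is left. The nut's whole turn is the sum of both angles. None if absent
- tab0 (a joint): how far snap tab 0 is pressed in, m: 0 up, 0.005 fully home; needs about 6 N down, stays where left. A black block 20 x 24 mm on the cover's disc, centred 61 mm from its axis, 0 degrees counter-clockwise (seen from above) from the cover's own x axis; upper face 21 mm above the cover's origin when up, 16 mm when home; above the drum's wall once seated
- tab1 (a joint): how far snap tab 1 is pressed in, m: 0 up, 0.005 fully home; needs about 6 N down, stays where left. A black block 20 x 24 mm on the cover's disc, centred 61 mm from its axis, 90 degrees counter-clockwise (seen from above) from the cover's own x axis; upper face 21 mm above the cover's origin when up, 16 mm when home; above the drum's wall once seated
- tab2 (a joint): how far snap tab 2 is pressed in, m: 0 up, 0.005 fully home; needs about 6 N down, stays where left. A black block 20 x 24 mm on the cover's disc, centred 61 mm from its axis, 180 degrees counter-clockwise (seen from above) from the cover's own x axis; upper face 21 mm above the cover's origin when up, 16 mm when home; above the drum's wall once seated
- tab3 (a joint): how far snap tab 3 is pressed in, m: 0 up, 0.005 fully home; needs about 6 N down, stays where left. A black block 20 x 24 mm on the cover's disc, centred 61 mm from its axis, 270 degrees counter-clockwise (seen from above) from the cover's own x axis; upper face 21 mm above the cover's origin when up, 16 mm when home; above the drum's wall once seated
- bezel: bystander: brass dial bezel, disc 124 mm across, 9 mm high; origin at the centre of its underside
- stopwatch: bystander: chrome stopwatch 48 mm across, 12 mm thick, on the board between two studs; origin at the centre of its underside
- suspension_block: bystander: steel pendulum suspension block 30 x 22 x 19 mm, on the board between two studs; origin at the centre of its underside
- cherub: bystander: bronze cherub ornament, 60 mm wide, 85 mm tall; origin at the centre of its underside
- dome_knob: bystander: spare glass dome knob, 34 mm wide, 40 mm tall; origin at the centre of its underside
- oil: bystander: small oil bottle, 40 mm wide, 85 mm tall; origin at the centre of its underside
Mind the look-alikes: they are no part of the job. What is shaped like the part that bears nut1_top but orange, red or yellow is not meant.

How it is judged:
By the outcome, as a careful person would: the job done as asked, in the order asked, and still so for the second after the job is handed in, with the robot touching nothing.
Of post0, post1, post2, post3 only 3 to 4 are there at a start; the rules pass over those that are not, and their reading is None.
At some moment in a run one of cover may be knocked a few centimetres aside while the robot is not near it.
Once in a run the grip may slacken for a moment while it holds something.
It also fails if it takes over 210 s, if anything falls off the work surface, if the arm or the gripper's body presses on something with over 40 N, if the wrist force passes 120 N, or if a joint passes its speed limit or range.

ROBOT

A 7-joint arm with a two-finger parallel gripper is mounted at the origin on the work surface. World frame = base frame: x ahead of the robot, y to its left, z up, the work surface at z = 0. Lengths are in m, angles in rad, forces in N, time in s.
With the tool pointing down it reaches from about 0.425 to 0.925 m from the base axis. Payload 6.8 kg.
Tool frame: the origin (TCP) lies at the very end of the fingers, on their centre line; the grasp point (between the pads) lies 19 mm behind it; z points along the fingers, y is the line along which they close (so a half turn about z gives the same grasp; the last joint's range is limited). The gripper opens to 85 mm and grips with 20 to 120 N. Pads are 22 mm wide; open, the fingers measure 114 mm over their backs; the gripper's body (76 mm by 85 mm) begins 54 mm behind the grasp point. The pads swing forward as they close: fully open they stand 13 mm farther back than shut.
Start: joints at [-1.359, 0.477, 0.022, 1.555, -0.011, 1.109, -0.083], TCP at [0.212, 0.641, 0.231] pointing down, gripper open.
Joint ranges: [-2.96, 2.96], [-0.34, 2.1], [-1.41, 1.46], [0.24, 2.44], [-1.37, 4.51], [0.17, 1.92], [-2.96, 2.96]. Speed limits (rad/s): [2.39, 2.39, 3.14, 3.14, 3.14, 3.14, 3.14].

INTERFACE

Orientations are given as a unit quaternion [w, x, y, z].
In Python, from station import get_obs, read_camera, hand_in gives the robot as it stands.
- The arm moves only by the tool arm_command, never from a script. Its argument "commands" is one flat list of numbers, 7 for each row, row after row: the shift along the tool's x, y, z in m, then the turn, a rotation vector about the tool's x, y, z in degrees, then the opening, from 0 (shut) to 1 (fully open). In form: [tx, ty, tz, rx, ry, rz, fingers, tx, ty, tz, rx, ry, rz, fingers, ...]. A call has 1 to 8 rows; each row is the pose to reach, as a shift and turn from the pose commanded when the call began, along the tool's axes at that moment; what a row does not reach only later rows make up. A row lasts 1/10 s, in which the tool goes at most 50 mm and 8.59 degrees, less where a joint would pass 70% of its speed; a pose out of reach is approached as far as the arm can. A call with a gripper value outside its range is refused whole. The fingers move at their own pace and stop on an object; "force" is the grip in N (left out, the last holds). Time passes only in rows, so rows that repeat a pose let the fingers close. It gives the time, the measured TCP pose, the force, the opening and the grip force at its end, in the units of the state.
- get_obs(): the state, without advancing time (a new reading comes with each control period).
- read_camera(name): name is "scene" or "top" or "wrist"; returns a dict with "img" (480x640x3 uint8, red, green, blue), "camera_matrix" (3x3 intrinsics, pixels), "pose" (4x4, takes a point from camera to world coordinates). Camera axes: x right, y down, z forward; pixel columns grow to the right and rows downward; lengths in m; the calibration is good to about 2 mm. The wrist camera is an equidistant fisheye: a pixel r from the principal point sees the ray r / f radians off the axis. A picture is of the moment at which its call begins. There is no depth.
- hand_in(): hands the job in; it is judged then, once.
The state is a dict: "t": time; "q": joint angles; "joint_vel": joint speeds; "joint_torque": joint torques, N m; "eef_pos": TCP position; "tool_rot": TCP orientation; "contact_force": force on the tool from outside, world axes, zero at the start; "torque": the same for the moment, N m; "gripper_width": opening from 0.0 (shut) to 1.0 (fully open); "grasp_force": force on a finger pad.
Only numpy, scipy, OpenCV 4.12 (cv2) and the standard library are available. Lean on these libraries where they do the work, as an engineer would, in place of code of your own. Each camera call takes 0.05 s, during which the arm holds its last target. There are 200 camera calls.

## Working session

There is one attempt and no reset: what is moved stays moved. The work goes in short steps, Python scripts to look and compute and a tool call to move; the robot and the scene stay as the last step left them, time stands still between calls to the robot, and variables do not carry over. Pictures are saved under pics/ and viewed, at most 14 in all, crops included, and the job is handed in when it is done.

Besides the shell and the picture viewer there is one more tool, called after "Call:" by a JSON object that holds its "op" and its "data", one argument or row to a line. arm_command: Moves the arm, as the interface text tells. Its arguments: {"type":"object","properties":{"commands":{"type":"array","items":{"type":"number"}},"force":{"type":"number"}},"required":["commands"]}

```bash
mkdir -p pics; ls; python3 - <<'E'
from station import *
import cv2
o=get_obs();print(o['t'],o['eef_pos'],o['tool_rot'],o['gripper_width'],o['contact_force'])
for n in('scene','top'):
    c=read_camera(n);cv2.imwrite(f'pics/{n}0.png',c['img'][:,:,::-1]);print(n,c['camera_matrix'],c['pose'])
E
```

```text
pics
0.0 [0.21204485 0.64020049 0.23031508] [-6.37328454e-05  1.59228003e-01  9.87241404e-01 -9.21206287e-04] 1.0049963691016224 [ 0.68530827 -0.37469865 -0.056305  ]
scene [[447.34662868   0.         313.51350146]
 [  0.         447.34662868 238.96574748]
 [  0.           0.           1.        ]] [[-0.55690741  0.5841626  -0.59043051  1.12901022]
 [ 0.83037579  0.40714457 -0.38040682  0.38062275]
 [ 0.01817114 -0.70213058 -0.71181631  0.76849085]
 [ 0.          0.          0.          1.        ]]
top [[443.47251043   0.         313.44502013]
 [  0.         443.47251043 239.86097171]
 [  0.           0.           1.        ]] [[-0.00570854 -0.99379061  0.11111993  0.4362884 ]
 [-0.99993921  0.00672118  0.00874065  0.00417157]
 [-0.00943323 -0.11106328 -0.99376857  1.08251034]
 [ 0.          0.          0.          1.        ]]
```

View pics/scene0.png

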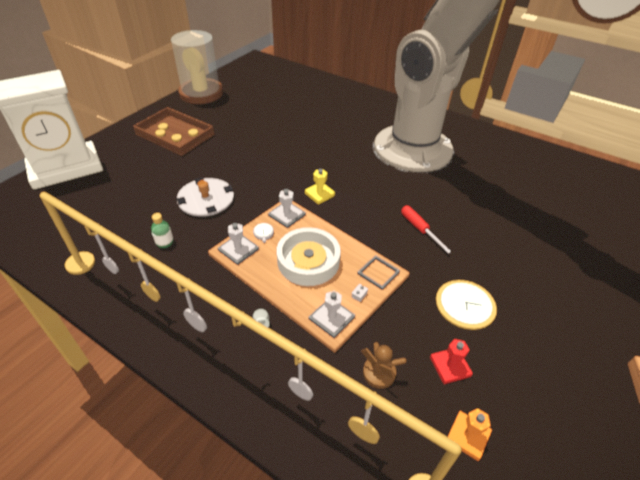

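View pics/top0.png

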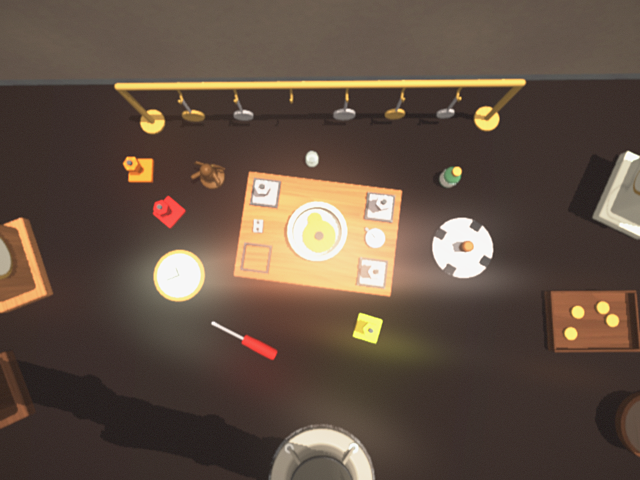

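The scene shows three grey posts, at scene (287,205), (236,240) and (333,310). Their top pixels are (372,272), (381,206) and (264,192). The fourth socket, top (256,258), is empty. The cover is the white disc at top (462,247); the pale disc with a gold rim at (179,275) is the bezel. The red, orange and yellow posts are look-alikes. I'll confirm with an enlarged crop.

```bash
cat > h.py <<'E'
import numpy as np,cv2
from station import *
from scipy.spatial.transform import Rotation as R
def ray(c,u,v):
    K=c['camera_matrix'];d=np.array([(u-K[0,2])/K[0,0],(v-K[1,2])/K[1,1],1.])
    if c.get('fish'):
        r=np.hypot(d[0],d[1]);d=np.array([d[0]/r*np.sin(r),d[1]/r*np.sin(r),np.cos(r)]) if r>1e-9 else d
    P=c['pose'];return P[:3,3],P[:3,:3]@d/np.linalg.norm(d)
def onz(c,u,v,z):
    o,d=ray(c,u,v);return o+d*(z-o[2])/d[2]
def tri(*rs):
    A=sum(np.eye(3)-np.outer(d,d) for o,d in rs);b=sum((np.eye(3)-np.outer(d,d))@o for o,d in rs)
    p=np.linalg.solve(A,b);return p,[np.linalg.norm(np.cross(p-o,d)) for o,d in rs]
def cam(n):
    c=read_camera(n);c['fish']=n=='wrist';return c
def proj(c,p):
    P=c['pose'];q=P[:3,:3].T@(np.array(p)-P[:3,3]);K=c['camera_matrix']
    if c.get('fish'):
        r=np.hypot(q[0],q[1]);th=np.arctan2(r,q[2]);q=np.array([q[0]/r*th,q[1]/r*th,1])
    return (K@(q/q[2]))[:2]
def tool(o,p,yaw=None):
    "shift in tool axes from measured pose to world p"
    w,x,y,z=o['tool_rot'];r=R.from_quat([x,y,z,w]);return r.inv().apply(np.array(p)-o['eef_pos']),r.as_matrix()
E
python3 - <<'E'
from h import *
a=cv2.imread('pics/top0.png');b=cv2.imread('pics/scene0.png')
A=cv2.resize(a[165:305,230:400],None,fx=4.5,fy=4.2,interpolation=2)[:590,:765]
cv2.imwrite('pics/topc.png',A)
B=cv2.resize(b[180:340,205:375],None,fx=4,fy=3.7,interpolation=2);cv2.imwrite('pics/scenec.png',B);print(A.shape,B.shape)
E
```

```text
(588, 765, 3) (592, 680, 3)
```

View pics/topc.png

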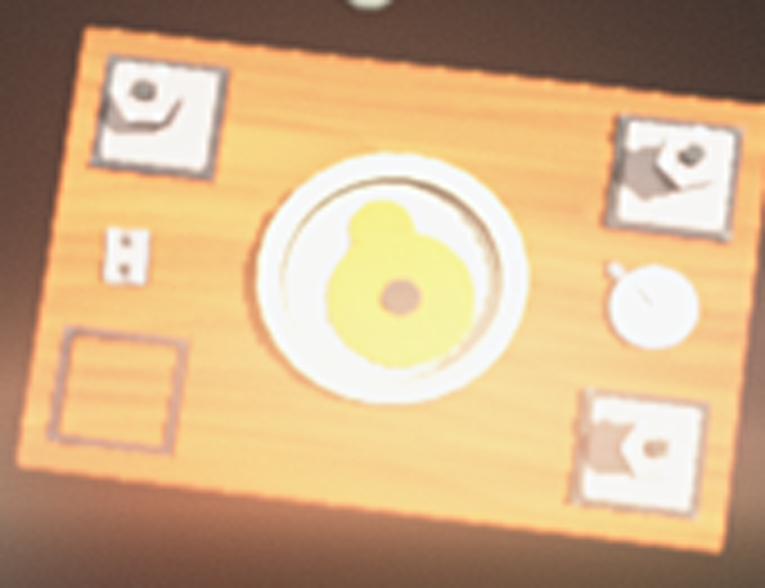

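View pics/scenec.png

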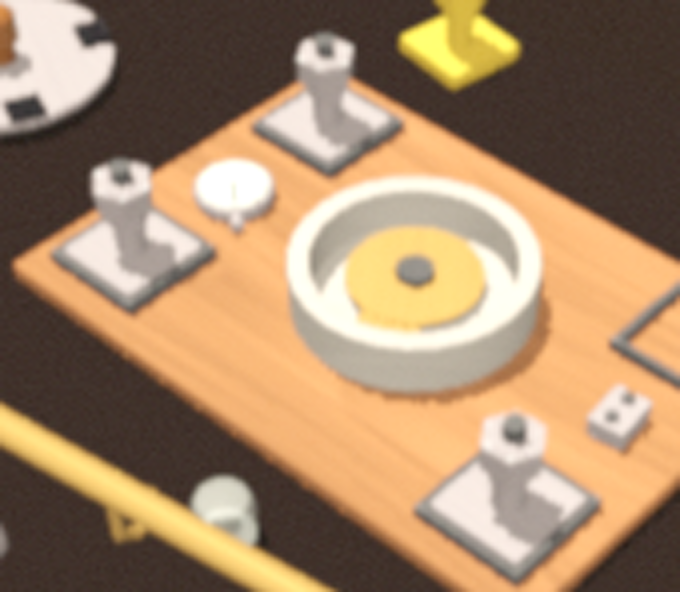

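```bash
python3 - <<'E'
from h import *
t=cam('top');s=cam('scene')
for n,a,b in(('A',(262,186.4),(333.5,295.4)),('B',(383.6,201.7),(235.3,226)),('C',(375.6,271.7),(286,191.6))):
    print(n,tri(ray(t,*a),ray(s,*b)))
print('drum',onz(t,317.1,231.2,.055),onz(s,205+415/4,180+262/3.7,.055))
# sockets
for n,(x,y) in dict(A=(159,118),B=(673,178),C=(640,452),D=(118,391)).items(): print(n,onz(t,230+x/4.5,165+y/4.2,.02))
# cover: white/ellipse disc top; mask in top
im=t['img'].astype(int);m=((im.min(2)>110)).astype(np.uint8)
m[:,:425]=0;m[:,505:]=0;m[:200]=0;m[290:]=0
m=cv2.morphologyEx(m,cv2.MORPH_OPEN,np.ones((3,3)))
cs=max(cv2.findContours(m,0,2)[0],key=cv2.contourArea);e=cv2.fitEllipse(cv2.convexHull(cs));print(e,onz(t,*e[0],.015),onz(t,*e[0],.015)-onz(t,e[0][0]+e[1][0]/2,e[0][1],.015))
print('bezel',onz(t,179,275,.01),'cherub',onz(t,208,178,.04),'oil',onz(t,450,178,.04),'rail',onz(t,320,86,.2),tri(ray(t,152,122),ray(s,440,480)))
E
```

```text
A (array([0.67019033, 0.13132247, 0.089922  ]), [np.float64(0.0017478589848134649), np.float64(0.0017478589848135028)])
B (array([ 0.63217966, -0.14528579,  0.09090133]), [np.float64(0.00173293949554858), np.float64(0.0017329394955484946)])
C (array([ 0.47408123, -0.12401931,  0.09121713]), [np.float64(0.0013845317703104747), np.float64(0.0013845317703105634)])
drum [0.5714847  0.00455303 0.055     ] [0.57330405 0.01101792 0.055     ]
A [0.67081035 0.13036215 0.02      ]
B [ 0.63333922 -0.14741268  0.02      ]
C [ 0.47542711 -0.12640808  0.02      ]
D [0.51193915 0.15126723 0.02      ]
((462.1524353027344, 247.6389923095703), (60.48653793334961, 62.476341247558594), 136.40110778808594) [ 0.53436981 -0.34470384  0.015     ] [0.00047891 0.07260623 0.        ]
bezel [0.47287859 0.33934178 0.01      ] cherub [0.70449426 0.26645645 0.04      ] oil [ 0.69977733 -0.31468673  0.04      ] rail [ 0.85735043 -0.00356133  0.2       ] (array([0.84291698, 0.41918039, 0.038387  ]), [np.float64(0.012010474356658774), np.float64(0.012010474356658696)])
```

Call:
{"op": "arm_command", "data": {
  "commands": [-0.3,-0.17,0.02,0,0,0,1,-0.3,-0.17,0.02,0,0,0,1,-0.3,-0.17,0.02,0,0,0,1,-0.3,-0.17,0.02,0,0,0,1,-0.3,-0.17,0.02,0,0,0,1,-0.3,-0.17,0.02,0,0,0,1,-0.3,-0.17,0.02,0,0,0,1,-0.3,-0.17,0.02,0,0,0,1]
}}

```text
t: 1.0
eef_pos: [0.4491, 0.3777, 0.2111]
tool_rot: [0.001, 0.165, 0.986, -0.002]
contact_force: [-0.4, 0.0, 0.1]
gripper_width: 0.997
grasp_force: 0.0
```

Call:
{"op": "arm_command", "data": {
  "commands": [-0.295,-0.17,0.02,0,0,0,1,-0.295,-0.17,0.02,0,0,0,1,-0.295,-0.17,0.02,0,0,0,1,-0.295,-0.17,0.02,0,0,0,1,-0.295,-0.17,0.02,0,0,0,1,-0.295,-0.17,0.02,0,0,0,1,-0.295,-0.17,0.02,0,0,0,1,-0.295,-0.17,0.02,0,0,0,1]
}}

```text
t: 1.8
eef_pos: [0.6732, 0.1233, 0.1907]
tool_rot: [0.001, 0.164, 0.986, -0.002]
contact_force: [0.0, -0.5, 0.5]
gripper_width: 0.995
grasp_force: 0.0
```

```bash
python3 - <<'E'
from h import *
o=get_obs();print(o['t'],o['q'],o['eef_pos'],o['tool_rot'],o['contact_force'],o['torque'])
c=cam('wrist');cv2.imwrite('pics/w1.png',c['img'][:,:,::-1]);print(c['camera_matrix'],c['pose'])
print(proj(c,[.6702,.1313,.09]),proj(c,[.6702,.1313,.076]))
E
```

```text
1.8 [-0.41937978  0.53349434  0.20992682  1.58113573 -0.11784279  1.03932402
  1.06370136] [0.67320152 0.12327469 0.19068703] [ 0.00107118  0.16378216  0.98649378 -0.00206933] [ 0.04912239 -0.46608702  0.54138909] [-0.00947828  0.00553866  0.07984817]
[[371.64829954   0.         316.66585564]
 [  0.         371.64829954 234.58942059]
 [  0.           0.           1.        ]] [[ 0.32308093  0.91254912  0.25074452  0.61113291]
 [ 0.94636491 -0.31055541 -0.08915603  0.14549381]
 [-0.00348919  0.26610043 -0.963939    0.33327226]
 [ 0.          0.          0.          1.        ]]
[326.30185725 225.06383207] [325.87579816 220.31351221]
```

View pics/w1.png

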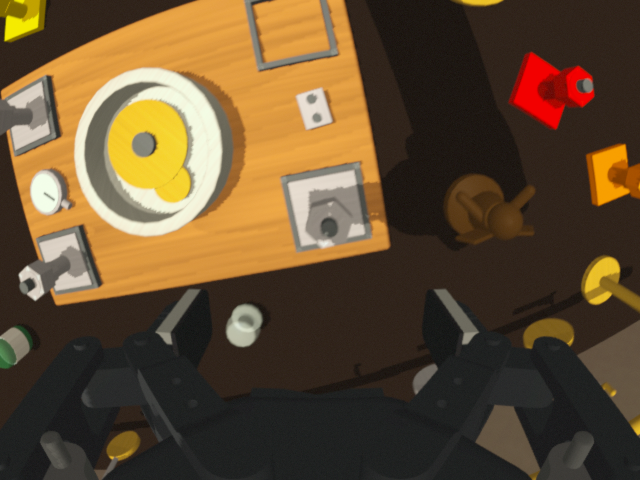

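The wrist view shows nut A at about (328,220), a grey hexagon with its stud tip at (329,228), about 3 px from the prediction. I'll enlarge it to read the flats.

```bash
python3 - <<'E'
from h import *
b=cv2.imread('pics/w1.png')[180:260,280:380]
b=cv2.resize(b,None,fx=7,fy=7,interpolation=2);b=cv2.convertScaleAbs(b,alpha=1.6);cv2.imwrite('pics/w1c.png',b)
E
```

```text
(no output)
```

View pics/w1c.png

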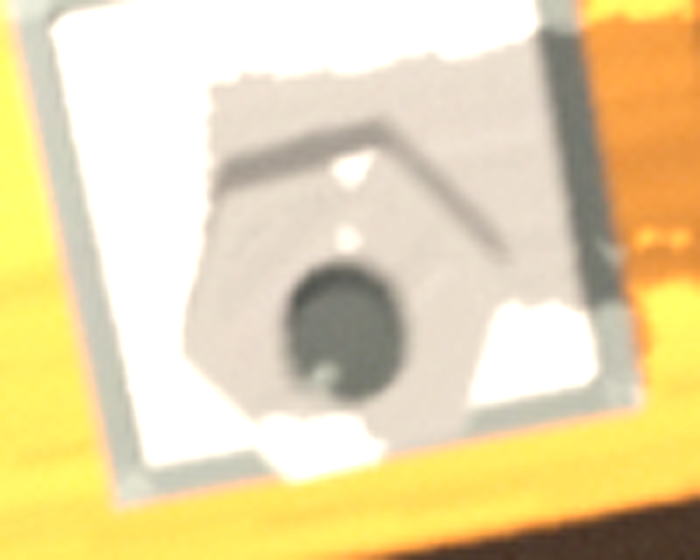

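```bash
cat >> h.py <<'E'
def hexyaw(c,edges,z=.076):
    "edges: pixel pairs; returns normal angles mod 60 (world deg), and current tool y angle"
    L=[]
    for a,b in edges:
        d=onz(c,*b,z)-onz(c,*a,z);L.append((np.degrees(np.arctan2(d[1],d[0]))+90)%60)
    return np.round(L,1)
E
cat >> h.py <<'E'
def yyaw(o):
    w,x,y,z=o['tool_rot'];Y=R.from_quat([x,y,z,w]).apply([0,1,0]);return np.degrees(np.arctan2(Y[1],Y[0]))
E
python3 - <<'E'
from h import *
o=get_obs();c=cam('wrist')
f=lambda x,y:(280+x/7-.43,180+y/7-.43)
print(hexyaw(c,[(f(222,190),f(375,148)),(f(375,148),f(500,262)),(f(185,350),f(290,470)),(f(222,190),f(185,350)),(f(510,258),f(470,430)),(f(300,475),f(470,430))]),yyaw(o))
ctr=f(345,325)
print(onz(c,*ctr,.09),onz(c,*f(347,310),.077), tool(o,[.6702,.1313,.045])[0])
print(R.from_quat(np.roll(o['tool_rot'],-1)).as_matrix().round(4))
E
```

```text
[57.  59.  51.4 58.4 59.8 56.8] 71.34288022269682
[0.6693951 0.136903  0.09     ] [0.67116957 0.13694642 0.077     ] [0.00260478 0.00382616 0.14562433]
[[-9.475e-01  3.199e-01 -1.000e-04]
 [ 3.199e-01  9.474e-01 -2.000e-03]
 [-6.000e-04 -1.900e-03 -1.000e+00]]
```

Call:
{"op": "arm_command", "data": {
  "commands": [0.006,0.009,0.04,0,0,-8,0.7,0.006,0.009,0.05,0,0,-16,0.7,0.006,0.009,0.05,0,0,-24,0.7,0.006,0.009,0.05,0,0,-32,0.7,0.006,0.009,0.05,0,0,-40,0.7,0.006,0.009,0.05,0,0,-46.7,0.7,0.006,0.009,0.05,0,0,-46.7,0.7,0.006,0.009,0.05,0,0,-46.7,0.7]
}}

```text
t: 2.7
eef_pos: [0.6665, 0.1431, 0.1414]
tool_rot: [-0.0, -0.245, 0.97, 0.0]
contact_force: [-0.4, 0.5, -0.1]
gripper_width: 0.7
grasp_force: 0.0
```

```bash
python3 - <<'E'
from h import *
o=get_obs();print(o['q'],o['eef_pos'],yyaw(o))
c=cam('wrist');print(proj(c,[.67,.134,.09]))
b=c['img'][120:320,220:480,::-1];cv2.imwrite('pics/w2.png',cv2.convertScaleAbs(cv2.resize(b,None,fx=3,fy=3,interpolation=2),alpha=1.4))
E
```

```text
[-3.00016807e-01  5.73350764e-01 -3.49534438e-03  1.61543710e+00
  1.14484823e-03  9.52946810e-01  1.76130168e+00] [0.66654139 0.14309376 0.14138518] 118.31110350980859
[299.85765747 254.21753264]
```

View pics/w2.png

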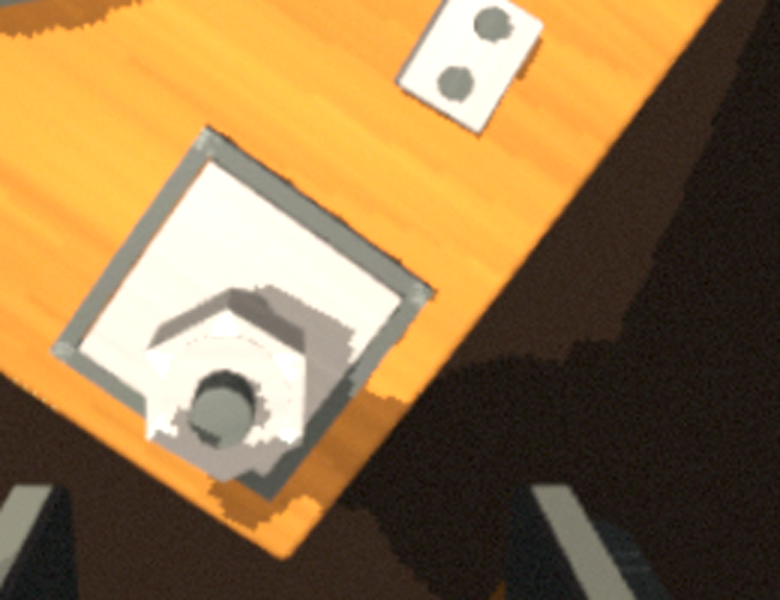

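The crop shows nut A with its flats upright, square to the closing line. The stud tip is at crop (220,410), and the finger midline lies to its right.

```bash
python3 - <<'E'
from h import *
o=get_obs();c=cam('wrist')
for x,y,z in((221,410,.09),(226,385,.077)):
    p=onz(c,220+x/3-.33,120+y/3-.33,z);print(p,tool(o,[p[0],p[1],.044])[0])
print(hexyaw(c,[((220+148/3,120+352/3),(220+146/3,120+438/3)),((220+304/3,120+352/3),(220+304/3,120+440/3)),((220+148/3,120+352/3),(220+227/3,120+310/3)),((220+227/3,120+310/3),(220+304/3,120+352/3))]),yyaw(o))
E
```

```text
[0.67296621 0.13099435 0.09      ] [ 0.00010378 -0.01335205  0.09739895]
[0.67219418 0.13083694 0.077     ] [ 0.00085813 -0.01312454  0.09739901]
[54.9 58.5 56.6 58.8] 118.30721420158525
```

Call:
{"op": "arm_command", "data": {
  "commands": [0.0005,-0.013,0.04,0,0,0,0.7,0.0005,-0.013,0.08,0,0,0,0.7,0.0005,-0.013,0.097,0,0,0,0.7,0.0005,-0.013,0.097,0,0,0,0.7,0.0005,-0.013,0.097,0,0,0,0.2,0.0005,-0.013,0.097,0,0,0,0.2,0.0005,-0.013,0.097,0,0,0,0.2,0.0005,-0.013,0.097,0,0,0,0.2],
  "force": 70
}}

```text
t: 3.6
eef_pos: [0.674, 0.1314, 0.0467]
tool_rot: [0.002, -0.245, 0.969, 0.001]
contact_force: [-2.4, 3.2, 7.6]
gripper_width: 0.338
grasp_force: 69.9
```

```bash
cat > s.py <<'E'
from h import *
o=get_obs();print('t%.1f'%o['t'],'q',o['q'].round(2),'p',o['eef_pos'].round(4),'yaw %.1f'%yyaw(o),'F',o['contact_force'].round(1),'T',o['torque'].round(2),'w %.3f g %.0f'%(o['gripper_width'],o['grasp_force']))
E
python3 s.py
```

```text
t3.6 q [-0.28  0.69 -0.01  1.65  0.    0.79  1.78] p [0.674  0.1314 0.0467] yaw 118.4 F [-2.4  3.2  7.6] T [ 0.49  0.53 -0.06] w 0.338 g 70
```

Call:
{"op": "arm_command", "data": {
  "commands": [0,0,0.0002,0,0,8.5,0.2,0,0,0.0004,0,0,17,0.2,0,0,0.0006,0,0,25.5,0.2,0,0,0.0008,0,0,34,0.2,0,0,0.001,0,0,42.5,0.2,0,0,0.0011,0,0,51,0.2,0,0,0.0013,0,0,59.5,0.2,0,0,0.0015,0,0,68,0.2]
}}

```text
t: 4.4
eef_pos: [0.6737, 0.1294, 0.0451]
tool_rot: [0.001, 0.342, 0.94, 0.0]
contact_force: [-4.3, -1.2, 9.2]
gripper_width: 0.337
grasp_force: 70.3
```

```bash
python3 s.py
```

```text
t4.4 q [-0.49  0.71  0.3   1.67 -0.28  0.79  0.81] p [0.6737 0.1294 0.0451] yaw 50.0 F [-4.3 -1.2  9.2] T [-0.35  0.87 -0.02] w 0.337 g 70
```

Call:
{"op": "arm_command", "data": {
  "commands": [0,0,0.0002,0,0,8.5,0.2,0,0,0.0004,0,0,17,0.2,0,0,0.0006,0,0,25.5,0.2,0,0,0.0008,0,0,34,0.2,0,0,0.001,0,0,42.5,0.2,0,0,0.0011,0,0,51,0.2,0,0,0.0013,0,0,59.5,0.2,0,0,0.0015,0,0,68,0.2]
}}

```text
t: 5.2
eef_pos: [0.6718, 0.1289, 0.0435]
tool_rot: [-0.001, 0.809, 0.588, -0.001]
contact_force: [-10.6, -2.0, 14.1]
gripper_width: 0.336
grasp_force: 71.0
```

```bash
python3 s.py
```

```text
t5.2 q [-0.68  0.78  0.6   1.69 -0.56  0.85 -0.15] p [0.6718 0.1289 0.0435] yaw -18.0 F [-10.6  -2.   14.1] T [-0.39  2.25 -0.02] w 0.336 g 71
```

Call:
{"op": "arm_command", "data": {
  "commands": [-0.0006,-0.0018,0,0,0,8.5,0.2,-0.0006,-0.0018,0,0,0,17,0.2,-0.0006,-0.0018,0.0002,0,0,25.5,0.2,-0.0006,-0.0018,0.0004,0,0,25.5,0.2]
}}

```text
t: 5.6
eef_pos: [0.6711, 0.1293, 0.0429]
tool_rot: [-0.0, 0.918, 0.396, -0.0]
contact_force: [-7.0, -0.7, 11.7]
gripper_width: 0.339
grasp_force: 70.9
```

```bash
python3 s.py
```

```text
t5.6 q [-0.75  0.82  0.71  1.7  -0.67  0.88 -0.51] p [0.6711 0.1293 0.0429] yaw -43.4 F [-7.  -0.7 11.7] T [-0.23  1.41 -0.08] w 0.339 g 71
```

Call:
{"op": "arm_command", "data": {
  "commands": [0,0,0,0,0,8.5,0.2,0,0,0.0003,0,0,17,0.2,0,0,0.0005,0,0,25.5,0.2,0,0,0.0005,0,0,25.5,0.2]
}}

```text
t: 6.0
eef_pos: [0.6706, 0.13, 0.0426]
tool_rot: [-0.001, 0.983, 0.184, -0.0]
contact_force: [-8.3, 0.8, 14.3]
gripper_width: 0.339
grasp_force: 71.0
```

```bash
python3 s.py
```

```text
t6.0 q [-0.8   0.87  0.81  1.7  -0.77  0.92 -0.87] p [0.6706 0.13   0.0426] yaw -68.8 F [-8.3  0.8 14.3] T [ 0.03  1.79 -0.01] w 0.339 g 71
```

Call:
{"op": "arm_command", "data": {
  "commands": [0,0,0,0,0,8.5,0.2,0,0,0.0003,0,0,17,0.2,0,0,0.0003,0,0,17,0.2]
}}

```text
t: 6.3
eef_pos: [0.6701, 0.1313, 0.0425]
tool_rot: [-0.001, 0.999, 0.038, -0.001]
contact_force: [-11.4, 2.0, 18.1]
gripper_width: 0.342
grasp_force: 71.4
```

```bash
python3 s.py
```

```text
t6.3 q [-0.84  0.9   0.88  1.7  -0.83  0.96 -1.12] p [0.6701 0.1313 0.0425] yaw -85.6 F [-11.4   2.   18.1] T [0.46 2.38 1.06] w 0.342 g 71
```

Call:
{"op": "arm_command", "data": {
  "commands": [-0.001,0.001,-0.0005,0,0,4,0.2,-0.001,0.001,-0.0005,0,0,4,0.2],
  "force": 90
}}

```text
t: 6.5
eef_pos: [0.67, 0.1314, 0.0427]
tool_rot: [-0.002, 1.0, 0.006, -0.001]
contact_force: [-7.7, 3.4, 12.3]
gripper_width: 0.342
grasp_force: 88.4
```

```bash
python3 s.py
```

```text
t6.5 q [-0.84  0.91  0.89  1.71 -0.85  0.96 -1.18] p [0.67   0.1314 0.0427] yaw -89.3 F [-7.7  3.4 12.3] T [0.64 1.54 1.94] w 0.342 g 88
```

Call:
{"op": "arm_command", "data": {
  "commands": [0,0,0,0,0,0,0.7,0,0,0,0,0,0,0.7,0,0,0,0,0,0,0.7,0,0,-0.05,0,0,0,0.7,0,0,-0.1,0,0,-8,0.7,-0.01,0.05,-0.1,0,0,-16,0.7,-0.02,0.1,-0.1,0,0,-24,0.7,-0.025,0.15,-0.1,0,0,-32,0.7],
  "force": 70
}}

```text
t: 7.3
eef_pos: [0.6458, -0.0208, 0.1411]
tool_rot: [0.0, 0.959, 0.282, 0.0]
contact_force: [0.5, 0.6, -0.0]
gripper_width: 0.696
grasp_force: 0.0
```

```bash
python3 s.py; python3 - <<'E'
from h import *
o=get_obs();print(tool(o,[.615,-.1453,.15])[0])
E
```

```text
t7.3 q [-0.65  0.68  0.87  1.75 -0.61  1.   -0.55] p [ 0.6458 -0.0208  0.1411] yaw -57.2 F [ 0.5  0.6 -0. ] T [-0.02 -0.01  0.01] w 0.696 g 0
[-0.0932974   0.08806614 -0.00895148]
```

Call:
{"op": "arm_command", "data": {
  "commands": [-0.045,0.045,-0.01,0,0,-8.5,0.7,-0.09,0.09,-0.01,0,0,-17,0.7,-0.09,0.09,-0.01,0,0,-25.5,0.7,-0.09,0.09,-0.01,0,0,-34,0.7,-0.09,0.09,-0.01,0,0,-42.5,0.7,-0.09,0.09,-0.01,0,0,-51,0.7,-0.09,0.09,-0.01,0,0,-59.5,0.7,-0.09,0.09,-0.01,0,0,-68,0.7]
}}

```text
t: 8.1
eef_pos: [0.6184, -0.1442, 0.1506]
tool_rot: [0.0, 0.638, 0.77, -0.0]
contact_force: [-0.4, 0.0, 0.2]
gripper_width: 0.701
grasp_force: 0.0
```

Call:
{"op": "arm_command", "data": {
  "commands": [0,0,0,0,0,-8.5,0.7,0,0,0,0,0,-17,0.7,0,0,0,0,0,-25.5,0.7,0,0,0,0,0,-34,0.7,0,0,0,0,0,-42.5,0.7,0,0,0,0,0,-51,0.7,0,0,0,0,0,-59.5,0.7,0,0,0,0,0,-68,0.7]
}}

```text
t: 8.9
eef_pos: [0.6183, -0.1442, 0.1505]
tool_rot: [-0.0, 0.099, 0.995, -0.0]
contact_force: [0.2, -0.2, -0.0]
gripper_width: 0.703
grasp_force: 0.0
```

Call:
{"op": "arm_command", "data": {
  "commands": [0,0,0,0,0,-8.5,0.7,0,0,0,0,0,-17,0.7,0,0,0,0,0,-25.5,0.7,0,0,0,0,0,-25.5,0.7,0,0,0,0,0,-25.5,0.7]
}}

```text
t: 9.4
eef_pos: [0.6184, -0.1441, 0.1505]
tool_rot: [-0.0, -0.118, 0.993, 0.0]
contact_force: [1.1, 0.7, 0.5]
gripper_width: 0.703
grasp_force: 0.0
```

```bash
python3 s.py; python3 - <<'E'
from h import *
o=get_obs()
c=cam('wrist');u,v=proj(c,[.6322,-.1453,.09]);print(u,v)
x0,y0=int(u)-110,int(v)-95;print(x0,y0)
b=c['img'][max(0,y0):y0+190,x0:x0+240,::-1];cv2.imwrite('pics/w3.png',cv2.convertScaleAbs(cv2.resize(b,None,fx=3,fy=3,interpolation=2),alpha=1.2))
E
```

```text
t9.4 q [ 0.01  0.5   0.16  1.74 -0.1   0.91  2.02] p [ 0.6184 -0.1441  0.1505] yaw 103.6 F [1.1 0.7 0.5] T [0.   0.03 0.03] w 0.703 g 0
309.36127219694185 272.6373251536228
199 177
```

View pics/w3.png

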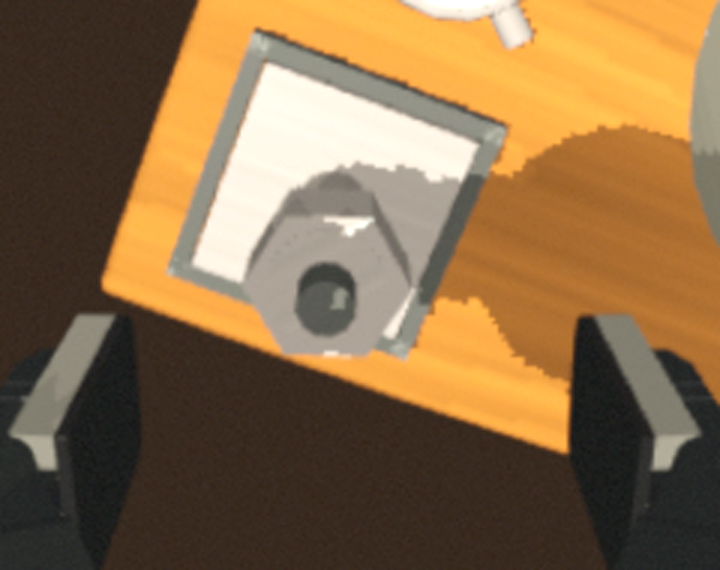

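Nut B's hexagon has its vertices at left (245,280) and right (410,285), so the tool must turn by about 30°. The stud tip is at crop (326,305).

```bash
python3 - <<'E'
from h import *
o=get_obs();c=cam('wrist');f=lambda x,y:(199+x/3-.33,177+y/3-.33)
for x,y,z in((326,305,.09),(328,284,.077)):
    p=onz(c,*f(x,y),z);print(p,tool(o,[p[0],p[1],.044])[0])
v=[(290,215),(370,215),(410,285),(368,355),(285,355),(245,280)]
print(hexyaw(c,[(f(*v[i]),f(*v[(i+1)%6])) for i in range(6)],.077),yyaw(o))
E
```

```text
[ 0.63603393 -0.14546881  0.09      ] [-0.01673754 -0.00566195  0.10654549]
[ 0.63654436 -0.14523107  0.077     ] [-0.01728962 -0.00555122  0.10654546]
[13.7 12.4 15.2 13.8  8.7  9.5] 103.63294193468865
```

Call:
{"op": "arm_command", "data": {
  "commands": [-0.0155,-0.005,0.02,0,0,-8,0.7,-0.0155,-0.005,0.03,0,0,-16,0.7,-0.0155,-0.005,0.03,0,0,-24,0.7,-0.0155,-0.005,0.03,0,0,-29,0.7,-0.0155,-0.005,0.07,0,0,-29,0.7,-0.0155,-0.005,0.105,0,0,-29,0.7,-0.0155,-0.005,0.105,0,0,-29,0.7,-0.0155,-0.005,0.105,0,0,-29,0.7]
}}

```text
t: 10.3
eef_pos: [0.6347, -0.1447, 0.0457]
tool_rot: [-0.001, -0.365, 0.931, 0.0]
contact_force: [0.1, 0.6, 0.0]
gripper_width: 0.7
grasp_force: 0.0
```

```bash
python3 s.py
```

```text
t10.3 q [ 0.11  0.65  0.03  1.75 -0.03  0.75  2.47] p [ 0.6347 -0.1447  0.0457] yaw 132.8 F [0.1 0.6 0. ] T [-0.   -0.04  0.05] w 0.700 g 0
```

Call:
{"op": "arm_command", "data": {
  "commands": [0,0,0,0,0,0,0.2,0,0,0,0,0,0,0.2,0,0,0,0,0,0,0.2,0,0,0,0,0,0,0.2,0,0,0,0,0,0,0.2]
}}

```text
t: 10.8
eef_pos: [0.6358, -0.1447, 0.0478]
tool_rot: [0.001, -0.365, 0.931, -0.001]
contact_force: [-2.0, 1.2, 6.3]
gripper_width: 0.342
grasp_force: 68.8
```

```bash
python3 s.py
```

```text
t10.8 q [ 0.11  0.65  0.03  1.75 -0.03  0.75  2.47] p [ 0.6358 -0.1447  0.0478] yaw 132.9 F [-2.   1.2  6.3] T [0.1  0.4  0.02] w 0.342 g 69
```

Call:
{"op": "arm_command", "data": {
  "commands": [0,0,0.0002,0,0,8.5,0.2,0,0,0.0004,0,0,17,0.2,0,0,0.0006,0,0,25.5,0.2,0,0,0.0008,0,0,34,0.2,0,0,0.001,0,0,42.5,0.2,0,0,0.0011,0,0,51,0.2,0,0,0.0013,0,0,59.5,0.2,0,0,0.0015,0,0,68,0.2]
}}

```text
t: 11.6
eef_pos: [0.6362, -0.1472, 0.0464]
tool_rot: [0.002, 0.221, 0.975, -0.001]
contact_force: [-0.7, -5.2, 1.7]
gripper_width: 0.34
grasp_force: 68.8
```

```bash
python3 s.py
```

```text
t11.6 q [-0.11  0.67  0.34  1.76 -0.31  0.75  1.51] p [ 0.6362 -0.1472  0.0464] yaw 64.4 F [-0.7 -5.2  1.7] T [-1.11  0.1   0.08] w 0.340 g 69
```

Call:
{"op": "arm_command", "data": {
  "commands": [0,0,0.0002,0,0,8.5,0.2,0,0,0.0004,0,0,17,0.2,0,0,0.0006,0,0,25.5,0.2,0,0,0.0008,0,0,34,0.2,0,0,0.001,0,0,42.5,0.2,0,0,0.0011,0,0,51,0.2,0,0,0.0013,0,0,59.5,0.2,0,0,0.0013,0,0,65,0.2]
}}

```text
t: 12.4
eef_pos: [0.6341, -0.1484, 0.0448]
tool_rot: [0.001, 0.711, 0.703, -0.001]
contact_force: [-5.3, -6.3, 5.9]
gripper_width: 0.341
grasp_force: 69.3
```

```bash
python3 s.py
```

```text
t12.4 q [-0.3   0.75  0.63  1.78 -0.58  0.81  0.61] p [ 0.6341 -0.1484  0.0448] yaw -0.6 F [-5.3 -6.3  5.9] T [-1.31  1.18  0.08] w 0.341 g 69
```

Call:
{"op": "arm_command", "data": {
  "commands": [-0.0015,-0.001,0.0002,0,0,8.5,0.2,-0.0015,-0.001,0.0004,0,0,17,0.2,-0.0015,-0.001,0.0004,0,0,20,0.2,-0.0015,-0.001,0.0004,0,0,20,0.2]
}}

```text
t: 12.8
eef_pos: [0.6333, -0.1484, 0.0444]
tool_rot: [0.001, 0.821, 0.571, -0.0]
contact_force: [-5.4, -3.4, 7.7]
gripper_width: 0.341
grasp_force: 69.6
```

```bash
python3 s.py
```

```text
t12.8 q [-0.35  0.78  0.72  1.78 -0.67  0.84  0.33] p [ 0.6333 -0.1484  0.0444] yaw -20.3 F [-5.4 -3.4  7.7] T [-0.69  1.16 -0.04] w 0.341 g 70
```

Call:
{"op": "arm_command", "data": {
  "commands": [0,0,0.0002,0,0,8.5,0.2,0,0,0.0004,0,0,17,0.2,0,0,0.0004,0,0,20,0.2]
}}

```text
t: 13.1
eef_pos: [0.6326, -0.1479, 0.0439]
tool_rot: [0.0, 0.908, 0.419, -0.0]
contact_force: [-6.8, -1.9, 8.7]
gripper_width: 0.347
grasp_force: 69.8
```

```bash
python3 s.py
```

```text
t13.1 q [-0.4   0.82  0.8   1.79 -0.75  0.87  0.05] p [ 0.6326 -0.1479  0.0439] yaw -40.5 F [-6.8 -1.9  8.7] T [-0.46  1.61  0.02] w 0.347 g 70
```

Call:
{"op": "arm_command", "data": {
  "commands": [-0.001,0.0005,0,0,0,6,0.2,-0.001,0.0005,0.0002,0,0,12,0.2,-0.001,0.0005,0.0002,0,0,12,0.2],
  "force": 85
}}

```text
t: 13.4
eef_pos: [0.6323, -0.1476, 0.0436]
tool_rot: [-0.001, 0.946, 0.323, -0.001]
contact_force: [-9.4, 0.5, 13.1]
gripper_width: 0.337
grasp_force: 84.2
```

```bash
python3 s.py
```

```text
t13.4 q [-0.43  0.84  0.85  1.79 -0.8   0.9  -0.12] p [ 0.6323 -0.1476  0.0436] yaw -52.3 F [-9.4  0.5 13.1] T [0.19 1.77 0.05] w 0.337 g 84
```

Call:
{"op": "arm_command", "data": {
  "commands": [0,0,0,0,0,6,0.2,0,0,0.0001,0,0,10,0.2,0,0,0.0001,0,0,10,0.2]
}}

```text
t: 13.7
eef_pos: [0.6323, -0.1472, 0.0435]
tool_rot: [-0.001, 0.971, 0.24, -0.001]
contact_force: [-8.5, 2.0, 12.7]
gripper_width: 0.338
grasp_force: 84.0
```

```bash
python3 s.py
```

```text
t13.7 q [-0.45  0.86  0.88  1.79 -0.83  0.92 -0.27] p [ 0.6323 -0.1472  0.0435] yaw -62.2 F [-8.5  2.  12.7] T [0.3  1.8  0.21] w 0.338 g 84
```

Tightening has begun (Tz 0.21). I'll continue in small steps.

Call:
{"op": "arm_command", "data": {
  "commands": [0,0,0,0,0,5,0.2,0,0,0.0001,0,0,10,0.2,0,0,0.0001,0,0,10,0.2]
}}

```text
t: 14.0
eef_pos: [0.6322, -0.1469, 0.0434]
tool_rot: [-0.001, 0.988, 0.154, -0.001]
contact_force: [-9.1, 3.7, 13.1]
gripper_width: 0.34
grasp_force: 84.3
```

```bash
python3 s.py
```

```text
t14.0 q [-0.47  0.88  0.92  1.79 -0.87  0.94 -0.41] p [ 0.6322 -0.1469  0.0434] yaw -72.2 F [-9.1  3.7 13.1] T [0.52 1.96 0.15] w 0.340 g 84
```

Call:
{"op": "arm_command", "data": {
  "commands": [0,0,0,0,0,4,0.2,0,0,0,0,0,7,0.2,0,0,0,0,0,7,0.2]
}}

```text
t: 14.3
eef_pos: [0.6322, -0.1466, 0.0435]
tool_rot: [-0.002, 0.996, 0.094, -0.001]
contact_force: [-9.9, 3.0, 14.8]
gripper_width: 0.339
grasp_force: 84.3
```

```bash
python3 s.py
```

```text
t14.3 q [-0.48  0.9   0.95  1.79 -0.9   0.95 -0.52] p [ 0.6322 -0.1466  0.0435] yaw -79.2 F [-9.9  3.  14.8] T [0.72 2.03 0.22] w 0.339 g 84
```

Call:
{"op": "arm_command", "data": {
  "commands": [-0.001,0.001,-0.0003,0,0,5,0.2,-0.001,0.001,-0.0003,0,0,9,0.2,-0.001,0.001,-0.0003,0,0,9,0.2]
}}

```text
t: 14.6
eef_pos: [0.6318, -0.1462, 0.0434]
tool_rot: [-0.002, 1.0, 0.018, -0.001]
contact_force: [-9.3, 5.6, 14.6]
gripper_width: 0.341
grasp_force: 84.6
```

```bash
python3 s.py
```

```text
t14.6 q [-0.5   0.92  0.98  1.79 -0.93  0.97 -0.65] p [ 0.6318 -0.1462  0.0434] yaw -87.9 F [-9.3  5.6 14.6] T [1.06 1.98 1.67] w 0.341 g 85
```

Call:
{"op": "arm_command", "data": {
  "commands": [0,0,0,0,0,4,0.2,0,0,0,0,0,7,0.2,0,0,0,0,0,7,0.2]
}}

```text
t: 14.9
eef_pos: [0.6329, -0.1461, 0.0434]
tool_rot: [-0.002, 0.999, -0.041, -0.001]
contact_force: [-6.7, 4.4, 10.5]
gripper_width: 0.34
grasp_force: 107.6
```

```bash
python3 s.py
```

```text
t14.9 q [-0.51  0.93  1.    1.79 -0.95  0.99 -0.75] p [ 0.6329 -0.1461  0.0434] yaw -94.7 F [-6.7  4.4 10.5] T [0.92 1.3  2.15] w 0.340 g 108
```

Call:
{"op": "arm_command", "data": {
  "commands": [0,0,0,0,0,0,0.7,0,0,0,0,0,0,0.7,0,0,0,0,0,0,0.7,0,0,-0.05,0,0,0,0.7,0,0,-0.1,0,0,-8.5,0.7,-0.05,-0.008,-0.107,0,0,-17,0.7,-0.1,-0.008,-0.107,0,0,-25.5,0.7,-0.15,-0.008,-0.107,0,0,-34,0.7],
  "force": 70
}}

```text
t: 15.7
eef_pos: [0.4838, -0.1273, 0.1491]
tool_rot: [0.0, 0.968, 0.252, 0.001]
contact_force: [-1.1, 0.2, 1.2]
gripper_width: 0.701
grasp_force: 0.0
```

Call:
{"op": "arm_command", "data": {
  "commands": [-0.015,0.015,0,0,0,-8.5,0.7,-0.015,0.015,0,0,0,-17,0.7,-0.015,0.015,0,0,0,-25.5,0.7,-0.015,0.015,0,0,0,-34,0.7,-0.015,0.015,0,0,0,-42.5,0.7,-0.015,0.015,0,0,0,-51,0.7,-0.015,0.015,0,0,0,-59.5,0.7,-0.015,0.015,0,0,0,-68,0.7]
}}

```text
t: 16.5
eef_pos: [0.4793, -0.1479, 0.1491]
tool_rot: [0.0, 0.662, 0.75, 0.0]
contact_force: [0.7, 0.2, -0.6]
gripper_width: 0.696
grasp_force: 0.0
```

Call:
{"op": "arm_command", "data": {
  "commands": [0,0,0,0,0,-8.5,0.7,0,0,0,0,0,-17,0.7,0,0,0,0,0,-25.5,0.7,0,0,0,0,0,-34,0.7,0,0,0,0,0,-42.5,0.7,0,0,0,0,0,-51,0.7,0,0,0,0,0,-59.5,0.7,0,0,0,0,0,-68,0.7]
}}

```text
t: 17.3
eef_pos: [0.4792, -0.148, 0.1491]
tool_rot: [0.0, 0.129, 0.992, 0.0]
contact_force: [-0.3, 0.8, 0.8]
gripper_width: 0.698
grasp_force: 0.0
```

Call:
{"op": "arm_command", "data": {
  "commands": [0,0,0,0,0,-8.5,0.7,0,0,0,0,0,-17,0.7,0,0,0,0,0,-25.5,0.7,0,0,0,0,0,-30,0.7,0,0,0,0,0,-30,0.7,0,0,0,0,0,-30,0.7]
}}

```text
t: 17.9
eef_pos: [0.4792, -0.1479, 0.149]
tool_rot: [0.0, -0.128, 0.992, 0.0]
contact_force: [-0.0, -0.2, -0.3]
gripper_width: 0.695
grasp_force: 0.0
```

```bash
python3 s.py; python3 - <<'E'
from h import *
o=get_obs()
c=cam('wrist');u,v=proj(c,[.475,-.124,.09]);print(u,v)
x0,y0=int(u)-120,int(v)-100;print(x0,y0)
b=c['img'][max(0,y0):y0+200,x0:x0+240,::-1];cv2.imwrite('pics/w4.png',cv2.convertScaleAbs(cv2.resize(b,None,fx=3,fy=3,interpolation=2),alpha=1.2))
E
```

```text
t17.9 q [-0.15  0.31  0.39  2.07 -0.16  0.8   2.16] p [ 0.4792 -0.1479  0.149 ] yaw 104.7 F [-0.  -0.2 -0.3] T [ 0.02  0.06 -0.02] w 0.695 g 0
359.0512937624502 255.3309258733588
239 155
```

View pics/w4.png

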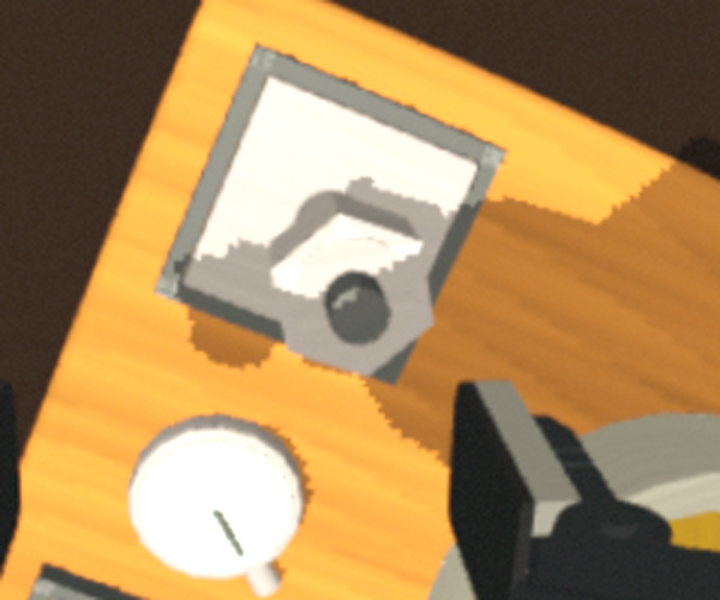

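Nut C's hexagon vertices are at about (340,213), (421,243), (433,320), (362,376), (284,343) and (272,272). The stud tip is at crop (359,312).

```bash
python3 - <<'E'
from h import *
o=get_obs();c=cam('wrist');f=lambda x,y:(239+x/3-.33,155+y/3-.33)
for x,y,z in((359,312,.09),(352,295,.077)):
    p=onz(c,*f(x,y),z);print(p,tool(o,[p[0],p[1],.045])[0])
v=[(340,213),(421,243),(433,320),(362,376),(284,343),(272,272)]
print(hexyaw(c,[(f(*v[i]),f(*v[(i+1)%6])) for i in range(6)],.077),yyaw(o))
p=tool(o,[.4765,-.1262,.045]);print(p[0])
E
```

```text
[ 0.47703998 -0.12372736  0.09      ] [-0.00402082  0.0238347   0.10395656]
[ 0.47783153 -0.12352336  0.077     ] [-0.00483823  0.02383092  0.10395668]
[54.3 56.1 55.3 50.3 54.5 57.1] 104.71705013339506
[-0.00287039  0.02158036  0.10395649]
```

Call:
{"op": "arm_command", "data": {
  "commands": [-0.002,0.0235,0.03,0,0,-5,0.7,-0.002,0.0235,0.03,0,0,-10,0.7,-0.002,0.0235,0.07,0,0,-10,0.7,-0.002,0.0235,0.104,0,0,-10,0.7,-0.002,0.0235,0.104,0,0,-10,0.2,-0.002,0.0235,0.104,0,0,-10,0.2,-0.002,0.0235,0.104,0,0,-10,0.2,-0.002,0.0235,0.104,0,0,-10,0.2]
}}

```text
t: 18.8
eef_pos: [0.4753, -0.1243, 0.0458]
tool_rot: [0.0, -0.215, 0.977, -0.0]
contact_force: [-0.1, 1.1, -7.4]
gripper_width: 0.344
grasp_force: 69.6
```

```bash
python3 s.py
```

```text
t18.8 q [-0.09  0.47  0.27  2.15 -0.23  0.55  2.36] p [ 0.4753 -0.1243  0.0458] yaw 114.9 F [-0.1  1.1 -7.4] T [-0.05 -0.   -0.  ] w 0.344 g 70
```

Call:
{"op": "arm_command", "data": {
  "commands": [0,0,0.0002,0,0,8.5,0.2,0,0,0.0004,0,0,17,0.2,0,0,0.0006,0,0,25.5,0.2,0,0,0.0008,0,0,34,0.2,0,0,0.001,0,0,42.5,0.2,0,0,0.0011,0,0,51,0.2,0,0,0.0013,0,0,59.5,0.2,0,0,0.0015,0,0,68,0.2]
}}

```text
t: 19.6
eef_pos: [0.4753, -0.1243, 0.0442]
tool_rot: [0.0, 0.37, 0.929, 0.0]
contact_force: [-0.7, -1.1, -7.6]
gripper_width: 0.338
grasp_force: 70.0
```

```bash
python3 s.py
```

```text
t19.6 q [-0.34  0.53  0.59  2.16 -0.53  0.59  1.45] p [ 0.4753 -0.1243  0.0442] yaw 46.5 F [-0.7 -1.1 -7.6] T [-0.28  0.16  0.02] w 0.338 g 70
```

Call:
{"op": "arm_command", "data": {
  "commands": [0,0,0.0002,0,0,8.5,0.2,0,0,0.0004,0,0,17,0.2,0,0,0.0006,0,0,25.5,0.2,0,0,0.0008,0,0,34,0.2,0,0,0.001,0,0,42.5,0.2,0,0,0.0011,0,0,51,0.2,0,0,0.0013,0,0,59.5,0.2,0,0,0.0013,0,0,65,0.2]
}}

```text
t: 20.4
eef_pos: [0.4755, -0.1242, 0.0428]
tool_rot: [0.0, 0.811, 0.585, 0.001]
contact_force: [-0.4, -1.3, -6.8]
gripper_width: 0.343
grasp_force: 70.1
```

```bash
python3 s.py
```

```text
t20.4 q [-0.54  0.65  0.88  2.17 -0.82  0.7   0.6 ] p [ 0.4755 -0.1242  0.0428] yaw -18.4 F [-0.4 -1.3 -6.8] T [-0.35  0.12  0.04] w 0.343 g 70
```

Call:
{"op": "arm_command", "data": {
  "commands": [0,0,0.0002,0,0,8.5,0.2,0,0,0.0004,0,0,17,0.2,0,0,0.0004,0,0,22,0.2,0,0,0.0004,0,0,22,0.2]
}}

```text
t: 20.8
eef_pos: [0.4758, -0.1241, 0.0422]
tool_rot: [0.0, 0.907, 0.422, 0.0]
contact_force: [0.5, -1.6, -6.5]
gripper_width: 0.345
grasp_force: 70.0
```

```bash
python3 s.py
```

```text
t20.8 q [-0.6   0.71  0.97  2.18 -0.91  0.75  0.3 ] p [ 0.4758 -0.1241  0.0422] yaw -40.1 F [ 0.5 -1.6 -6.5] T [-0.25 -0.1   0.03] w 0.345 g 70
```

Call:
{"op": "arm_command", "data": {
  "commands": [0,0,0.0002,0,0,7,0.2,0,0,0.0004,0,0,14,0.2,0,0,0.0004,0,0,14,0.2]
}}

```text
t: 21.1
eef_pos: [0.4757, -0.1243, 0.0418]
tool_rot: [0.0, 0.951, 0.309, 0.0]
contact_force: [-1.1, -1.7, -2.7]
gripper_width: 0.342
grasp_force: 70.7
```

```bash
python3 s.py
```

```text
t21.1 q [-0.63  0.75  1.03  2.18 -0.97  0.79  0.11] p [ 0.4757 -0.1243  0.0418] yaw -54.0 F [-1.1 -1.7 -2.7] T [-0.27  0.12 -0.07] w 0.342 g 71
```

Call:
{"op": "arm_command", "data": {
  "commands": [0,0,0.0001,0,0,5,0.2,0,0,0.0001,0,0,10,0.2,0,0,0.0001,0,0,10,0.2],
  "force": 85
}}

```text
t: 21.4
eef_pos: [0.4756, -0.1244, 0.0417]
tool_rot: [0.0, 0.974, 0.226, 0.0]
contact_force: [-1.3, -2.3, -0.2]
gripper_width: 0.341
grasp_force: 84.6
```

```bash
python3 s.py
```

```text
t21.4 q [-0.64  0.78  1.06  2.18 -1.    0.81 -0.03] p [ 0.4756 -0.1244  0.0417] yaw -63.9 F [-1.3 -2.3 -0.2] T [-0.38  0.27  0.13] w 0.341 g 85
```

Call:
{"op": "arm_command", "data": {
  "commands": [0,0,0.0001,0,0,5,0.2,0,0,0.0001,0,0,10,0.2,0,0,0.0001,0,0,10,0.2]
}}

```text
t: 21.7
eef_pos: [0.4756, -0.1245, 0.0416]
tool_rot: [0.0, 0.99, 0.14, 0.0]
contact_force: [-2.1, -1.5, 2.1]
gripper_width: 0.338
grasp_force: 85.0
```

```bash
python3 s.py
```

```text
t21.7 q [-0.66  0.81  1.1   2.18 -1.04  0.84 -0.17] p [ 0.4756 -0.1245  0.0416] yaw -73.9 F [-2.1 -1.5  2.1] T [-0.26  0.34  0.2 ] w 0.338 g 85
```

Call:
{"op": "arm_command", "data": {
  "commands": [0,0,0,0,0,5,0.2,0,0,0,0,0,8,0.2,0,0,0,0,0,8,0.2]
}}

```text
t: 22.0
eef_pos: [0.4756, -0.1245, 0.0416]
tool_rot: [0.0, 0.997, 0.071, 0.0]
contact_force: [-1.8, -2.1, 5.3]
gripper_width: 0.337
grasp_force: 85.2
```

```bash
python3 s.py
```

```text
t22.0 q [-0.67  0.83  1.13  2.18 -1.06  0.87 -0.29] p [ 0.4756 -0.1245  0.0416] yaw -81.9 F [-1.8 -2.1  5.3] T [-0.31  0.35  0.21] w 0.337 g 85
```

Call:
{"op": "arm_command", "data": {
  "commands": [0,0,0,0,0,5,0.2,0,0,0,0,0,8,0.2,0,0,0,0,0,8,0.2]
}}

```text
t: 22.3
eef_pos: [0.4756, -0.1246, 0.0415]
tool_rot: [0.0, 1.0, 0.003, -0.0]
contact_force: [-2.6, -2.7, 5.3]
gripper_width: 0.339
grasp_force: 86.5
```

```bash
python3 s.py
```

```text
t22.3 q [-0.69  0.85  1.15  2.18 -1.08  0.89 -0.41] p [ 0.4756 -0.1246  0.0415] yaw -89.6 F [-2.6 -2.7  5.3] T [-0.45  0.44  1.83] w 0.339 g 86
```

All three hard stops fall at the same yaw, about -82°. That is expected for posts squared to one board, so all three nuts are tight. Next I release and relocate the cover.

Call:
{"op": "arm_command", "data": {
  "commands": [0,0,0,0,0,0,0.7,0,0,0,0,0,0,0.7,0,0,0,0,0,0,0.7,0,0,-0.05,0,0,0,0.7,0,0,-0.1,0,0,-8.5,0.7,0,0,-0.12,0,0,-17,0.7,0,0,-0.12,0,0,-25.5,0.7,0,0,-0.12,0,0,-34,0.7],
  "force": 60
}}

```text
t: 23.1
eef_pos: [0.4756, -0.1241, 0.1618]
tool_rot: [-0.0, 0.956, 0.295, 0.001]
contact_force: [-0.0, -0.6, -0.3]
gripper_width: 0.706
grasp_force: 0.0
```

```bash
cat > cov.py <<'E'
from h import *
def cover(z=.015,win=(130,330,405,560),save=None):
    t=cam('top');im=t['img'].astype(int);m=((im.min(2)>110)).astype(np.uint8)
    M=np.zeros_like(m);a,b,c,d=win;M[a:b,c:d]=m[a:b,c:d]
    M=cv2.morphologyEx(M,cv2.MORPH_OPEN,np.ones((3,3)))
    cs=max(cv2.findContours(M,0,2)[0],key=cv2.contourArea);e=cv2.fitEllipse(cv2.convexHull(cs))
    # black tabs inside the disc
    yy,xx=np.mgrid[:480,:640];p=np.stack([xx,yy],-1)
    r=np.hypot(xx-e[0][0],yy-e[0][1]);dk=((im.max(2)<70)&(r<np.mean(e[1])/2*.97)).astype(np.uint8)
    n,l,st,ce=cv2.connectedComponentsWithStats(dk)
    C=onz(t,*e[0],z);tabs=[]
    for i in range(1,n):
        if st[i,4]>25:
            w=onz(t,*ce[i],z+.004)-C;tabs.append((st[i,4],np.degrees(np.arctan2(w[1],w[0])).round(1),np.hypot(*w[:2]).round(3)))
    kn=((im[:,:,0]-im[:,:,2]>40)&(r<20)).astype(np.uint8);ys,xs=np.nonzero(kn);
    K=onz(t,xs.mean(),ys.mean(),z+.035) if len(xs) else None
    if save:cv2.imwrite(save,cv2.resize(t['img'][a:b,c:d,::-1],None,fx=3,fy=3))
    return e,C,tabs,K
if __name__=='__main__':
    for r in cover(save='pics/cv1.png'):print(r)
E
python3 s.py;python3 cov.py
```

```text
t23.1 q [-0.81  0.6   1.29  2.11 -0.71  0.98 -0.1 ] p [ 0.4756 -0.1241  0.1618] yaw -55.7 F [-0.  -0.6 -0.3] T [ 0.03  0.02 -0.05] w 0.706 g 0
((414.18695068359375, 267.22125244140625), (98.59332275390625, 141.73202514648438), 71.25900268554688)
[ 0.48793133 -0.22790113  0.015     ]
[]
[ 0.49398094 -0.18667635  0.05      ]
```

View pics/cv1.png

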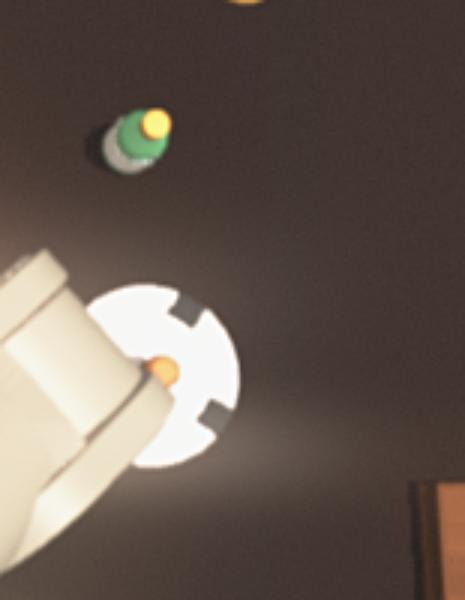

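Seen partly behind the elbow, the cover has been knocked to about top pixel (454,255). I'll move the arm clear and measure it again.

Call:
{"op": "arm_command", "data": {
  "commands": [0.04,-0.02,-0.04,0,0,-8.5,0.6,0.08,-0.04,-0.08,0,0,-17,0.6,0.13,-0.06,-0.08,0,0,-25.5,0.6,0.13,-0.06,-0.08,0,0,-34,0.6,0.13,-0.06,-0.08,0,0,-42.5,0.6,0.13,-0.06,-0.08,0,0,-51,0.6,0.13,-0.06,-0.08,0,0,-59.5,0.6,0.13,-0.06,-0.08,0,0,-68,0.6]
}}

```text
t: 23.95
eef_pos: [0.5492, -0.0018, 0.2408]
tool_rot: [-0.001, 0.629, 0.778, -0.0]
contact_force: [0.6, 0.3, 0.1]
gripper_width: 0.601
grasp_force: 0.0
```

Call:
{"op": "arm_command", "data": {
  "commands": [0,0,0,0,0,-8.5,0.6,0,0,0,0,0,-17,0.6,0,0,0,0,0,-25.5,0.6,0,0,0,0,0,-34,0.6,0,0,0,0,0,-42.5,0.6,0,0,0,0,0,-51,0.6,0,0,0,0,0,-59.5,0.6,0,0,0,0,0,-68,0.6]
}}

```text
t: 24.75
eef_pos: [0.5492, -0.0021, 0.2407]
tool_rot: [-0.001, 0.087, 0.996, 0.0]
contact_force: [0.9, -0.4, -0.5]
gripper_width: 0.597
grasp_force: 0.0
```

```bash
sed -i 's/win=(130,330,405,560)/win=(195,330,405,520)/' cov.py; python3 s.py;python3 cov.py; python3 - <<'E'
from h import *
s=cam('scene');im=s['img'].astype(int)
# orange knob in scene near cover
m=((im[:,:,0]>100)&(im[:,:,0]-im[:,:,2]>50)).astype(np.uint8);n,l,st,ce=cv2.connectedComponentsWithStats(m[150:260,150:260])
for i in range(1,n):
    if st[i,4]>20:print(st[i],ce[i]+150)
E
```

```text
t24.8 q [-0.72  0.32  0.76  1.88 -0.26  1.04  1.55] p [ 0.5492 -0.0021  0.2407] yaw 80.1 F [ 0.9 -0.4 -0.5] T [-0.   -0.    0.04] w 0.597 g 0
((442.65667724609375, 258.7391357421875), (64.71731567382812, 88.2266845703125), 71.28453826904297)
[ 0.50788476 -0.29683208  0.015     ]
[]
[ 0.51637347 -0.32001154  0.05      ]
[ 58  29  12  18 148] [214.04054054 186.83783784]
[  1  62  12  12 110] [156.51818182 217.40909091]
[ 93  65  17  45 397] [252.22166247 236.4861461 ]
[ 58  87  23  23 243] [218.15226337 250.44032922]
[  0 105   8   5  24] [152.375 257.625]
```

```bash
python3 - <<'E'
from h import *
o=get_obs();t=cam('top');s=cam('scene')
C=onz(t,454.5,255.2,.015);print(C,tri(ray(t,460,253.3),ray(s,214,186.8)),onz(s,214,186.8,.044))
print(tool(o,[.515,-.30,.2])[0])
E
```

```text
[ 0.51622872 -0.32556982  0.015     ] (array([ 0.51635883, -0.32712667,  0.04058193]), [np.float64(0.004105922245869915), np.float64(0.004105922245869961)]) [ 0.51801519 -0.31943801  0.044     ]
[-0.01896641 -0.29925305  0.0406227 ]
```

Call:
{"op": "arm_command", "data": {
  "commands": [0,-0.05,0.01,0,0,0,0.6,0,-0.1,0.02,0,0,0,0.6,0,-0.15,0.03,0,0,0,0.6,-0.01,-0.2,0.05,0,0,0,0.6,-0.013,-0.25,0.06,0,0,0,0.6,-0.013,-0.282,0.07,0,0,0,0.6,-0.013,-0.282,0.07,0,0,0,0.6,-0.013,-0.282,0.07,0,0,0,0.6]
}}

```text
t: 25.75
eef_pos: [0.5121, -0.2829, 0.1706]
tool_rot: [-0.001, 0.091, 0.996, -0.0]
contact_force: [0.4, 0.7, 0.4]
gripper_width: 0.603
grasp_force: 0.0
```

```bash
python3 s.py; python3 - <<'E'
from h import *
c=cam('wrist');print(proj(c,[.517,-.325,.05]));cv2.imwrite('pics/w5.png',c['img'][:,:,::-1])
E
```

```text
t25.8 q [-0.15  0.48  0.74  1.87 -0.4   0.94  2.16] p [ 0.5121 -0.2829  0.1706] yaw 79.5 F [0.4 0.7 0.4] T [ 0.06 -0.   -0.02] w 0.603 g 0
[261.7659321  242.65930355]
```

View pics/w5.png

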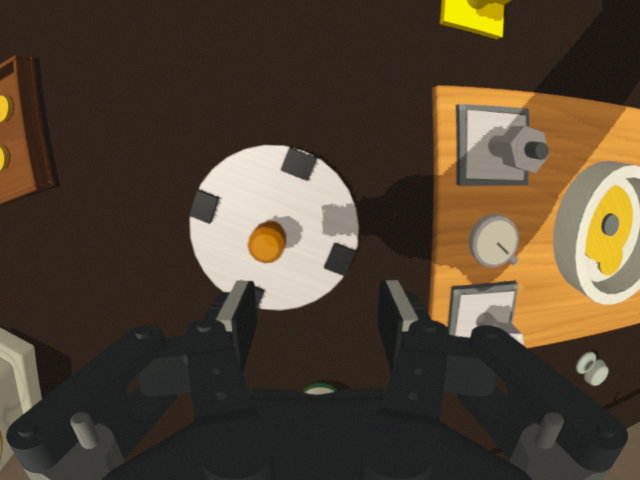

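The cover lies at wrist (274,227), with tabs at (298,163), (204,206), (340,260) and (255,297). Its knob is at (267,243).

```bash
python3 - <<'E'
from h import *
o=get_obs();c=cam('wrist');im=c['img'].astype(int)
m=((im[:,:,0]-im[:,:,2]>60)&(im[:,:,0]>90)).astype(np.uint8);m[:,300:]=0;m[:,:230]=0;m[:215]=0;m[275:]=0
ys,xs=np.nonzero(m);print(xs.min(),xs.max(),ys.min(),ys.max());k=(xs.min()+xs.max())/2,(ys.min()+ys.max())/2
g=((im.min(2)>110)).astype(np.uint8);g[:,:180]=0;g[:,365:]=0;g[:135]=0;g[280:]=0
cs=max(cv2.findContours(g,0,2)[0],key=cv2.contourArea);e=cv2.fitEllipse(cv2.convexHull(cs));print(e)
P=onz(c,*k,.045);D=onz(c,*e[0],.015);print(P,D,tool(o,[P[0],P[1],.027])[0])
for u,v in((298,163),(204,206),(340,260)):
    q=onz(c,u,v,.021)-P;print(np.degrees(np.arctan2(q[1],q[0])),np.hypot(q[0],q[1]))
E
```

```text
245 282 220 261
((271.2110595703125, 225.90740966796875), (163.7692413330078, 169.53518676757812), 118.32433319091797)
[ 0.51808629 -0.32275198  0.045     ] [ 0.51464056 -0.31959285  0.015     ] [-0.01249755 -0.03991621  0.1437634 ]
145.2798561237098 0.061911727751588236
-123.44250842435973 0.057352575400271694
57.96337195603958 0.0643434708309985
```

Call:
{"op": "arm_command", "data": {
  "commands": [-0.013,-0.0375,0.02,0,0,0,0.6,-0.013,-0.0375,0.06,0,0,0,0.6,-0.013,-0.0375,0.1,0,0,0,0.6,-0.013,-0.0375,0.143,0,0,0,0.6,-0.013,-0.0375,0.143,0,0,0,0.6,-0.013,-0.0375,0.143,0,0,0,0.6,-0.013,-0.0375,0.143,0,0,0,0.6],
  "force": 70
}}

```text
t: 26.55
eef_pos: [0.5209, -0.3215, 0.0306]
tool_rot: [0.002, 0.088, 0.996, -0.001]
contact_force: [0.1, 0.3, 1.1]
gripper_width: 0.597
grasp_force: 0.0
```

Call:
{"op": "arm_command", "data": {
  "commands": [0,0,0,0,0,0,0.15,0,0,0,0,0,0,0.15,0,0,0,0,0,0,0.15,0,0,0,0,0,0,0.15,0,0,0,0,0,0,0.15]
}}

```text
t: 27.05
eef_pos: [0.5205, -0.3219, 0.0306]
tool_rot: [0.002, 0.088, 0.996, -0.0]
contact_force: [-2.1, 1.5, 10.1]
gripper_width: 0.302
grasp_force: 68.5
```

```bash
python3 s.py
```

```text
t27.1 q [ 0.03  0.7   0.58  1.88 -0.57  0.72  2.34] p [ 0.5205 -0.3219  0.0306] yaw 79.9 F [-2.1  1.5 10.1] T [ 0.22  0.33 -0.06] w 0.302 g 68
```

Call:
{"op": "arm_command", "data": {
  "commands": [0,0,-0.02,0,0,0,0.15,0,0,-0.05,0,0,0,0.15,0,0,-0.09,0,0,0,0.15,0,0,-0.13,0,0,0,0.15,0,0,-0.13,0,0,0,0.15],
  "force": 80
}}

```text
t: 27.55
eef_pos: [0.5216, -0.3235, 0.164]
tool_rot: [0.005, 0.089, 0.996, -0.002]
contact_force: [0.3, -1.2, -3.7]
gripper_width: 0.299
grasp_force: 79.1
```

```bash
python3 s.py
```

```text
t27.6 q [-0.07  0.53  0.73  1.82 -0.43  0.95  2.23] p [ 0.5216 -0.3235  0.164 ] yaw 79.8 F [ 0.3 -1.2 -3.7] T [-0.08 -0.18 -0.03] w 0.299 g 79
```

Call:
{"op": "arm_command", "data": {
  "commands": [0,0.04,0,0,0,0,0.15,0,0.08,0,0,0,0,0.15,0.002,0.12,0,0,0,0,0.15,0.003,0.16,0,0,0,0,0.15,0.004,0.2,0,0,0,0,0.15,0.005,0.23,0,0,0,0,0.15,0.006,0.25,0,0,0,0,0.15,0.006,0.25,0,0,0,0,0.15]
}}

```text
t: 28.35
eef_pos: [0.557, -0.0692, 0.1571]
tool_rot: [-0.001, 0.085, 0.996, 0.001]
contact_force: [-0.4, -0.6, -4.3]
gripper_width: 0.295
grasp_force: 79.6
```

```bash
python3 s.py; python3 - <<'E'
from h import *
c=cam('wrist');cv2.imwrite('pics/w6.png',c['img'][:,:,::-1])
E
```

```text
t28.4 q [-0.55  0.46  0.74  1.94 -0.4   0.89  1.79] p [ 0.557  -0.0692  0.1571] yaw 80.2 F [-0.4 -0.6 -4.3] T [ 0.01  0.02 -0.05] w 0.295 g 80
```

View pics/w6.png

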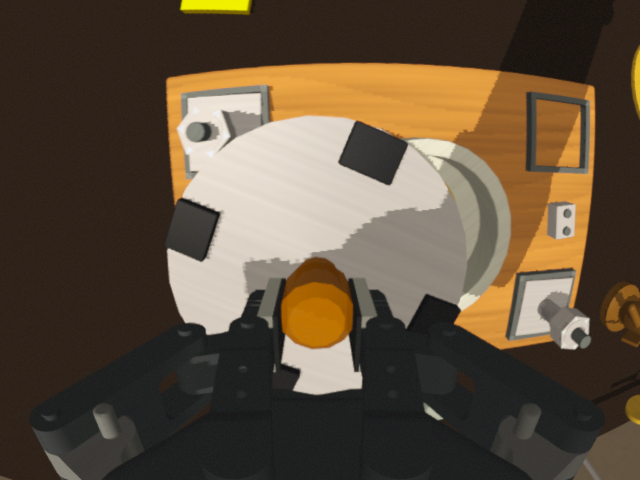

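The cover is held level. Tabs are visible at (374,153) and (194,229), and the knob is centred between the pads at (317,310).

```bash
python3 - <<'E'
from h import *
o=get_obs();c=cam('wrist');im=c['img'].astype(int)
dk=(im.max(2)<60).astype(np.uint8)
n,l,st,ce=cv2.connectedComponentsWithStats(dk)
z=o['eef_pos'][2]-.0306+.021
T=[]
for s in((374,153),(194,229)):
    i=l[s[1],s[0]];cnt=cv2.findContours((l==i).astype(np.uint8),0,2)[0][0];r=cv2.minAreaRect(cnt);print(st[i],ce[i],r);T.append(onz(c,*r[0],z))
a,b=T;d=b-a;print('dist(86.3)',np.hypot(*d[:2]))
mid=(a+b)/2;per=np.array([-d[1],d[0],0])/2
for s in(1,-1):print('centre',mid+s*per)
print('tcp',o['eef_pos'])
K=np.array([.558,-.069,0])
print([np.degrees(np.arctan2(*(t-mid-per)[1::-1])) for t in T],[np.degrees(np.arctan2(*(t-mid+per)[1::-1])) for t in T])
print(o['tool_rot'])
E
```

```text
[ 339  122   68   62 2424] [373.71534653 152.91377888] ((372.8468017578125, 152.54185485839844), (56.21254348754883, 45.76881408691406), 23.38521957397461)
[     0      0    640    480 119437] [386.83006941 218.78503311] ((542.0, 479.0), (0.0, 0.0), 0.0)
dist(86.3) 0.2811532982978405
centre [0.57573007 0.14635521 0.14773976]
centre [ 0.68772634 -0.11152851  0.14773976]
tcp [ 0.55664898 -0.07173508  0.15733976]
[np.float64(-111.52518397508051), np.float64(-21.525183975080495)] [np.float64(158.4748160249195), np.float64(68.4748160249195)]
[-7.26490497e-04  8.64804087e-02  9.96253215e-01  3.77587007e-04]
```

```bash
python3 - <<'E'
from h import *
o=get_obs();c=cam('wrist');print(o['eef_pos'])
for dz in(0,.004):
    z=o['eef_pos'][2]-.0306+.021+dz
    a,b=onz(c,373.3,152.7,z),onz(c,193.5,230,z);d=b-a;mid=(a+b)/2;per=np.array([-d[1],d[0],0])/2
    print(np.hypot(*d[:2]),mid+per,mid-per,'knob',onz(c,317,322,z+.035))
    t=mid+per
    print([np.degrees(np.arctan2(*(q-t)[1::-1])) for q in(a,b)])
P=np.array([.572,.0035,.13]);print(tool(o,P)[0])
# drum rim right part: fit from pixel points of outer rim on z=.055
pts=np.array([onz(c,u,v,.055)[:2] for u,v in((441,139),(470,147),(495,170),(508,200),(510,225),(502,262),(485,290))])
A=np.c_[2*pts,np.ones(len(pts))];x=np.linalg.lstsq(A,(pts**2).sum(1),rcond=None)[0];print('drum',x[:2],np.sqrt(x[2]+x[0]**2+x[1]**2))
from scipy.optimize import least_squares
print(least_squares(lambda q:np.hypot(*(pts-q).T)-.07,[.572,.004]).x)
E
```

```text
[ 0.55647419 -0.07351101  0.15759843]
0.08403319060238458 [ 0.5530964  -0.07169103  0.14799843] [ 0.47117225 -0.09039963  0.14799843] knob [ 0.55548372 -0.07291399  0.18299843]
[np.float64(147.86375306082658), np.float64(-122.13624693917332)]
0.08182790225261119 [ 0.55149803 -0.0714324   0.15199843] [ 0.47172383 -0.08965002  0.15199843] knob [ 0.5533276  -0.0725366   0.18699843]
[np.float64(147.86375306082655), np.float64(-122.13624693917332)]
[-0.00186889  0.07854302  0.02758477]
drum [0.57163209 0.00260601] 0.06860989573296425
[0.57201138 0.00093566]
```

Call:
{"op": "arm_command", "data": {
  "commands": [0,0,0,0,0,0,0.15,0,0,0,0,0,0,0.15,0,0,0,0,0,0,0.15]
}}

```text
t: 28.8
eef_pos: [0.557, -0.0748, 0.1581]
tool_rot: [-0.0, 0.089, 0.996, -0.0]
contact_force: [-0.5, -0.9, -3.8]
gripper_width: 0.3
grasp_force: 79.6
```

```bash
python3 s.py; python3 - <<'E'
from h import *
print(tool(get_obs(),[.573,.0025,.1])[0])
E
```

```text
t28.8 q [-0.54  0.46  0.74  1.94 -0.4   0.89  1.79] p [ 0.557  -0.0748  0.1581] yaw 79.8 F [-0.5 -0.9 -3.8] T [0.03 0.03 0.02] w 0.300 g 80
[-0.00209953  0.07888305  0.05808876]
```

Call:
{"op": "arm_command", "data": {
  "commands": [-0.001,0.04,0,0,0,0,0.15,-0.002,0.079,0,0,0,0,0.15,-0.002,0.079,0.03,0,0,0,0.15,-0.002,0.079,0.06,0,0,0,0.15,-0.002,0.079,0.06,0,0,0,0.15,-0.002,0.079,0.06,0,0,0,0.15]
}}

```text
t: 29.4
eef_pos: [0.5729, 0.0027, 0.0983]
tool_rot: [-0.0, 0.089, 0.996, -0.0]
contact_force: [0.7, 0.3, -3.0]
gripper_width: 0.296
grasp_force: 80.0
```

```bash
python3 s.py
```

```text
t29.4 q [-0.61  0.56  0.67  1.95 -0.48  0.8   1.72] p [0.5729 0.0027 0.0983] yaw 79.8 F [ 0.7  0.3 -3. ] T [-0.08 -0.03  0.  ] w 0.296 g 80
```

Call:
{"op": "arm_command", "data": {
  "commands": [0,0,0.006,0,0,0,0.15,0,0,0.012,0,0,0,0.15,0,0,0.018,0,0,0,0.15,0,0,0.018,0,0,0,0.15]
}}

```text
t: 29.8
eef_pos: [0.5731, 0.0037, 0.0797]
tool_rot: [0.0, 0.088, 0.996, 0.0]
contact_force: [0.4, -0.1, -3.8]
gripper_width: 0.299
grasp_force: 79.9
```

```bash
python3 s.py
```

```text
t29.8 q [-0.6   0.59  0.64  1.96 -0.5   0.76  1.74] p [0.5731 0.0037 0.0797] yaw 79.9 F [ 0.4 -0.1 -3.8] T [ 0.2  -0.21  0.03] w 0.299 g 80
```

Call:
{"op": "arm_command", "data": {
  "commands": [0,0,0.002,0,0,0,0.15,0,0,0.004,0,0,0,0.15,0,0,0.004,0,0,0,0.15]
}}

```text
t: 30.1
eef_pos: [0.5734, 0.0037, 0.0767]
tool_rot: [0.0, 0.088, 0.996, 0.0]
contact_force: [-0.5, 2.5, 1.1]
gripper_width: 0.295
grasp_force: 80.6
```

```bash
python3 s.py
```

```text
t30.1 q [-0.59  0.59  0.64  1.96 -0.51  0.76  1.74] p [0.5734 0.0037 0.0767] yaw 79.9 F [-0.5  2.5  1.1] T [ 0.22  0.18 -0.04] w 0.295 g 81
```

Contact came exactly at the predicted seat height of 0.0767. I'll release, rise and check.

Call:
{"op": "arm_command", "data": {
  "commands": [0,0,0.0005,0,0,0,0.15,0,0,0.0005,0,0,0,0.6,0,0,0.0005,0,0,0,0.6,0,0,0.0005,0,0,0,0.6,0,0,-0.03,0,0,0,0.6,0,0,-0.07,0,0,0,0.6,0,0,-0.1,0,0,0,0,0,0,-0.1,0,0,0,0]
}}

```text
t: 30.9
eef_pos: [0.5757, 0.0029, 0.18]
tool_rot: [0.003, 0.088, 0.996, 0.001]
contact_force: [0.5, 0.2, -0.6]
gripper_width: 0.265
grasp_force: 0.0
```

```bash
python3 s.py; python3 - <<'E'
from h import *
c=cam('wrist');cv2.imwrite('pics/w7.png',c['img'][:,:,::-1]);s=cam('scene');cv2.imwrite('pics/s7.png',s['img'][:,:,::-1])
a=c['img'][:,:,::-1];b=cv2.resize(s['img'][170:350,190:410,::-1],(390,320))
v=np.zeros((480,800,3),np.uint8);v[:, :]=0
v[:300,:400]=cv2.resize(a,(400,300));v[:320,405:795]=b;cv2.imwrite('pics/m7.png',v)
print(proj(c,[.572,.003,.061]))
E
```

```text
t30.9 q [-0.69  0.45  0.76  1.89 -0.38  0.94  1.64] p [0.5757 0.0029 0.18  ] yaw 79.8 F [ 0.5  0.2 -0.6] T [0.03 0.02 0.02] w 0.265 g 0
[315.04621094 220.6618472 ]
```

View pics/m7.png

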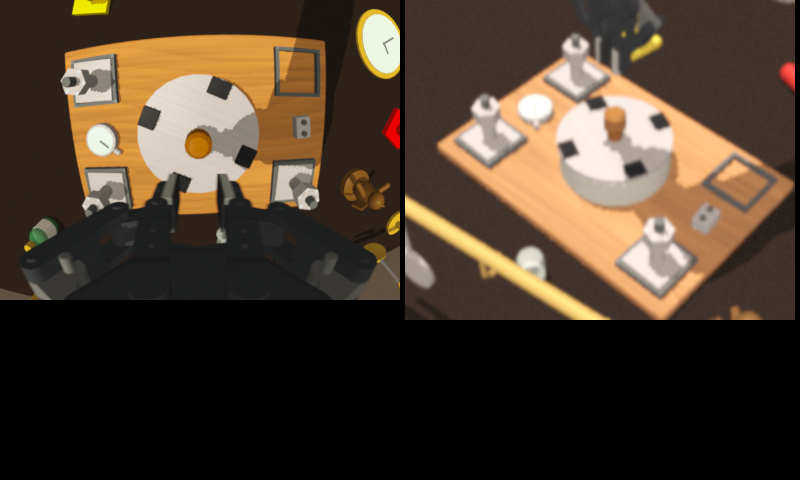

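The cover lies flat on the drum. The tabs are at wrist pixels (350,141), (238,189), (394,250) and (288,291). Next I measure them.

```bash
python3 - <<'E'
from h import *
c=cam('wrist');im=c['img'].astype(int);o=get_obs();print(o['eef_pos'])
n,l,st,ce=cv2.connectedComponentsWithStats((im.max(2)<62).astype(np.uint8))
T=[]
for s in((350,141),(238,189),(394,250),(288,291)):
    i=l[s[1],s[0]];a=st[i,4]
    uv=ce[i] if 300<a<2500 else s
    p=onz(c,*uv,.067);T.append(p);print(a,np.round(uv,1),p.round(4))
T=np.array(T);print('centre',(T[0]+T[3])/2,(T[1]+T[2])/2,np.linalg.norm(T[0]-T[3]),np.linalg.norm(T[1]-T[2]))
# top camera
t=cam('top')
im=t['img'].astype(int);n,l,st,ce=cv2.connectedComponentsWithStats((im.max(2)<75).astype(np.uint8))
for p in T:
    q=proj(t,p);j=[i for i in range(1,n) if 20<st[i,4]<200 and np.hypot(*(ce[i]-q))<8]
    print(q.round(1),[(st[i,4],onz(t,*ce[i],.067).round(4)) for i in j])
E
```

```text
[0.57245276 0.00370252 0.17541836]
870 [351.4 145.6] [0.5196 0.0374 0.067 ]
127371 [238 189] [ 0.5348 -0.0445  0.067 ]
803 [393.2 256.2] [0.6024 0.0553 0.067 ]
127371 [288 291] [ 0.6156 -0.0251  0.067 ]
centre [0.56757261 0.00616127 0.067     ] [0.56858387 0.00539535 0.067     ] 0.1145698325922981 0.12058502212864725
[302.9 253. ] []
[338.5 246.2] []
[295.1 217.5] []
[329.7 211.6] []
```

Call:
{"op": "arm_command", "data": {
  "commands": [0.058,0.0245,0,0,0,8,0,0.058,0.0245,0,0,0,16,0,0.058,0.0245,0.03,0,0,24,0,0.058,0.0245,0.08,0,0,24,0,0.058,0.0245,0.09,0,0,24,0,0.058,0.0245,0.09,0,0,24,0,0.058,0.0245,0.09,0,0,24,0]
}}

```text
t: 31.8
eef_pos: [0.5209, 0.0371, 0.087]
tool_rot: [0.0, 0.294, 0.956, -0.0]
contact_force: [0.2, 0.4, 1.0]
gripper_width: 0.001
grasp_force: 0.0
```

```bash
python3 s.py
```

```text
t31.8 q [-0.78  0.54  0.76  2.08 -0.55  0.74  1.31] p [0.5209 0.0371 0.087 ] yaw 55.8 F [0.2 0.4 1. ] T [ 0.04 -0.01 -0.01] w 0.001 g 0
```

Call:
{"op": "arm_command", "data": {
  "commands": [0,0,0.018,0,0,0,0,0,0,0.021,0,0,0,0,0,0,0.023,0,0,0,0,0,0,0.025,0,0,0,0,0,0,0.026,0,0,0,0,0,0,0.026,0,0,0,0]
}}

```text
t: 32.4
eef_pos: [0.5214, 0.0379, 0.0621]
tool_rot: [0.001, 0.294, 0.956, 0.001]
contact_force: [-1.1, -0.0, 6.1]
gripper_width: -0.003
grasp_force: 2.9
```

```bash
python3 s.py
```

```text
t32.4 q [-0.74  0.57  0.72  2.09 -0.6   0.69  1.35] p [0.5214 0.0379 0.0621] yaw 55.9 F [-1.1 -0.   6.1] T [0.04 0.31 0.01] w -0.003 g 3
```

Call:
{"op": "arm_command", "data": {
  "commands": [0,0,0.001,0,0,0,0,0,0,0.0025,0,0,0,0,0,0,0.0025,0,0,0,0]
}}

```text
t: 32.7
eef_pos: [0.5215, 0.0379, 0.0617]
tool_rot: [0.0, 0.294, 0.956, 0.002]
contact_force: [-10.2, 2.5, 36.4]
gripper_width: -0.003
grasp_force: 18.1
```

```bash
python3 s.py
```

```text
t32.7 q [-0.74  0.57  0.72  2.09 -0.6   0.69  1.35] p [0.5215 0.0379 0.0617] yaw 55.8 F [-10.2   2.5  36.4] T [0.33 2.41 0.03] w -0.003 g 18
```

Call:
{"op": "arm_command", "data": {
  "commands": [0,0,-0.04,0,0,0,0,0,0,-0.08,0,0,0,0,-0.045,0,-0.085,0,0,0,0,-0.09,0,-0.085,0,0,0,0,-0.121,0.001,-0.085,0,0,0,0,-0.121,0.001,-0.06,0,0,0,0,-0.121,0.001,-0.025,0,0,0,0,-0.121,0.001,-0.025,0,0,0,0]
}}

```text
t: 33.5
eef_pos: [0.6185, -0.029, 0.0803]
tool_rot: [-0.003, 0.293, 0.956, -0.001]
contact_force: [-2.0, 0.5, -0.9]
gripper_width: -0.002
grasp_force: 0.0
```

```bash
python3 s.py
```

```text
t33.5 q [-0.56  0.68  0.73  1.84 -0.59  0.85  1.43] p [ 0.6185 -0.029   0.0803] yaw 55.9 F [-2.   0.5 -0.9] T [0.05 0.02 0.  ] w -0.002 g 0
```

Call:
{"op": "arm_command", "data": {
  "commands": [0,0,0.014,0,0,0,0,0,0,0.018,0,0,0,0,0,0,0.021,0,0,0,0,0,0,0.023,0,0,0,0,0,0,0.024,0,0,0,0,0,0,0.024,0,0,0,0]
}}

```text
t: 34.1
eef_pos: [0.6217, -0.0294, 0.062]
tool_rot: [0.001, 0.294, 0.956, 0.001]
contact_force: [-7.5, 1.9, 19.4]
gripper_width: -0.001
grasp_force: 9.9
```

```bash
python3 s.py
```

```text
t34.1 q [-0.55  0.71  0.7   1.85 -0.62  0.82  1.45] p [ 0.6217 -0.0294  0.062 ] yaw 55.9 F [-7.5  1.9 19.4] T [0.39 1.59 0.01] w -0.001 g 10
```

Call:
{"op": "arm_command", "data": {
  "commands": [0,0,-0.04,0,0,0,0,0,0,-0.08,0,0,-8.5,0,0.02,0.02,-0.085,0,0,-17,0,0.04,0.04,-0.085,0,0,-25.5,0,0.0615,0.061,-0.085,0,0,-34,0,0.0615,0.061,-0.085,0,0,-42.5,0,0.0615,0.061,-0.085,0,0,-51,0,0.0615,0.061,-0.085,0,0,-59.5,0]
}}

```text
t: 34.9
eef_pos: [0.6046, 0.0561, 0.1449]
tool_rot: [0.001, -0.223, 0.975, -0.0]
contact_force: [0.3, 0.3, -0.1]
gripper_width: -0.002
grasp_force: 0.0
```

Call:
{"op": "arm_command", "data": {
  "commands": [0,0,0,0,0,-8.5,0,0,0,0,0,0,-17,0,0,0,0,0,0,-25.5,0,0,0,0.03,0,0,-30.5,0,0,0,0.06,0,0,-30.5,0,0,0,0.06,0,0,-30.5,0,0,0,0.06,0,0,-30.5,0]
}}

```text
t: 35.6
eef_pos: [0.6045, 0.0555, 0.0845]
tool_rot: [0.0, -0.468, 0.884, -0.0]
contact_force: [0.0, 0.5, -0.2]
gripper_width: 0.004
grasp_force: 0.0
```

```bash
python3 s.py
```

```text
t35.6 q [-0.46  0.56  0.36  1.86 -0.27  0.77  2.59] p [0.6045 0.0555 0.0845] yaw 145.8 F [ 0.   0.5 -0.2] T [-0.02  0.    0.01] w 0.004 g 0
```

Call:
{"op": "arm_command", "data": {
  "commands": [0,0,0.014,0,0,0,0,0,0,0.018,0,0,0,0,0,0,0.021,0,0,0,0,0,0,0.023,0,0,0,0,0,0,0.0245,0,0,0,0,0,0,0.0245,0,0,0,0]
}}

```text
t: 36.2
eef_pos: [0.605, 0.0559, 0.0619]
tool_rot: [0.001, -0.468, 0.884, 0.0]
contact_force: [-7.3, 0.4, 21.1]
gripper_width: 0.004
grasp_force: 11.0
```

```bash
python3 s.py
```

```text
t36.2 q [-0.45  0.59  0.35  1.87 -0.29  0.73  2.61] p [0.605  0.0559 0.0619] yaw 145.9 F [-7.3  0.4 21.1] T [-0.02  1.58  0.02] w 0.004 g 11
```

Call:
{"op": "arm_command", "data": {
  "commands": [0,0,-0.04,0,0,0,0,0,0,-0.08,0,0,0,0,0.045,0,-0.085,0,0,0,0,0.09,0,-0.085,0,0,0,0,0.122,-0.001,-0.085,0,0,0,0,0.122,-0.001,-0.06,0,0,0,0,0.122,-0.001,-0.025,0,0,0,0,0.122,-0.001,-0.025,0,0,0,0]
}}

```text
t: 37.0
eef_pos: [0.5336, -0.0457, 0.0812]
tool_rot: [-0.003, -0.468, 0.883, 0.001]
contact_force: [-0.9, -0.3, 0.3]
gripper_width: 0.001
grasp_force: 0.0
```

```bash
python3 s.py
```

```text
t37.0 q [-0.33  0.48  0.38  2.03 -0.27  0.69  2.77] p [ 0.5336 -0.0457  0.0812] yaw 145.9 F [-0.9 -0.3  0.3] T [-0.04  0.09  0.03] w 0.001 g 0
```

Call:
{"op": "arm_command", "data": {
  "commands": [0,0,0.014,0,0,0,0,0,0,0.018,0,0,0,0,0,0,0.021,0,0,0,0,0,0,0.023,0,0,0,0,0,0,0.0245,0,0,0,0,0,0,0.0245,0,0,0,0]
}}

```text
t: 37.6
eef_pos: [0.5371, -0.0457, 0.0619]
tool_rot: [0.001, -0.468, 0.883, 0.0]
contact_force: [-7.8, 1.2, 19.3]
gripper_width: -0.002
grasp_force: 9.8
```

```bash
python3 s.py
```

```text
t37.6 q [-0.32  0.51  0.36  2.03 -0.29  0.65  2.79] p [ 0.5371 -0.0457  0.0619] yaw 145.9 F [-7.8  1.2 19.3] T [0.29 1.56 0.01] w -0.002 g 10
```

Call:
{"op": "arm_command", "data": {
  "commands": [0,0,-0.04,0,0,0,0,0,0,-0.08,0,0,0,0,0.01,0,-0.13,0,0,8,0,0.01,0,-0.16,0,0,16,0,0.01,0,-0.16,0,0,16,0,0.01,0,-0.16,0,0,16,0]
}}

```text
t: 38.2
eef_pos: [0.5316, -0.0537, 0.2206]
tool_rot: [0.001, -0.342, 0.94, -0.0]
contact_force: [-0.2, 0.2, -0.7]
gripper_width: 0.002
grasp_force: 0.0
```

```bash
python3 s.py; python3 - <<'E'
from h import *
a=cam('wrist')['img'][:,:,::-1];b=cam('scene')['img'][170:350,190:410,::-1]
v=np.zeros((330,800,3),np.uint8);v[:300,:400]=cv2.resize(a,(400,300));v[:320,405:795]=cv2.resize(b,(390,320),interpolation=2);cv2.imwrite('pics/m8.png',v)
E
```

```text
t38.2 q [-0.46  0.28  0.54  1.93 -0.17  0.97  2.43] p [ 0.5316 -0.0537  0.2206] yaw 130.0 F [-0.2  0.2 -0.7] T [ 0.04 -0.   -0.02] w 0.002 g 0
```

View pics/m8.png

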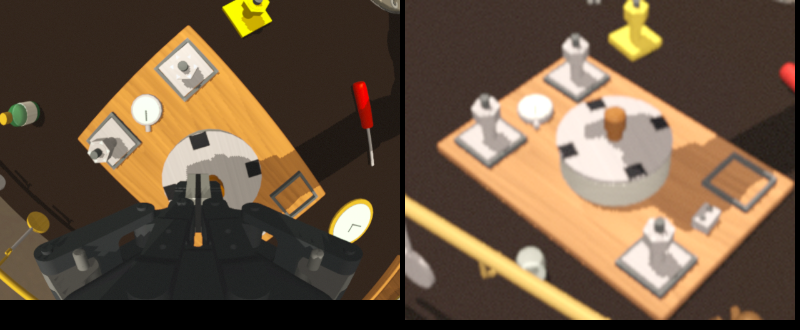

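The cover is flat with its tabs flush, the nuts are down, the bystanders look undisturbed, and the arm is clear. Handing in.

```bash
python3 -c "
from station import *
print(hand_in())"
```

```text
the job is handed in; nothing more can be done
None
```

I handed the job in at about 38 s: all three fitted nuts are run down and tightened to their hard stops, the cover lies flat on the drum, and all four tabs are pressed home.

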